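# Strip a pattern roller and put it back in the rack

### The job

Strip the ribbed pattern roller from the frame clamped in the vice: pull the spring clip out of the end of its axle and put it in the steel parts tray, then draw the axle out by its grip and put it in the same tray. Then lift the freed roller out and stand it on end in the gap in the row of rollers on the wooden rack. Do not knock over or push about the other rollers and things on the bench.

Things in the scene. Friction and masses are not known exactly. Their poses are not given: they have to be found in the camera images.
- frame_mid (a point): Middle of the axle line of the fixed steel roller frame, a U-shaped fork, 164 mm above the table. y along the axle towards its grip, x across, z up. Cheeks 36 mm wide (x), 8 mm thick, outer faces at y +-56, inner at +-48 mm, tops 16 mm above this point, each with a 16 mm square hole on the axle line.
- frame: The same frame, point on the table under its middle, same axes. A bench vice holds it by its handle: the vice spans x -92 to +53, y +-52 mm (screw to -x), up to 102 mm above the table. Under the roller a curved splash guard, 24 mm either side in x, its edges 142 mm above the table. Roller, axle and clip start assembled in the frame.
- clip_loop (a point): Centre of the loop of the steel R-shaped spring clip, 4 mm wire, 32 g, standing upright in the axle's end; axes as frame_mid, z along its straight leg. Loop 26 mm wide across the axle (x), with upright sides, 4 mm thick along y, top 13 mm above this point. Pull it straight up by the loop: it snaps free after some 14 mm, at 6 to 12 N.
- clip: The same clip, its point in the axle's cross hole, 36 mm below clip_loop (x 4.5 mm). The straight leg runs through the hole to 20 mm below this point; the sprung leg hugs the axle's +x side and reaches as low. It is out of the axle once lifted 28 mm; the clip's tips are 57 mm below clip_loop.
- axle_grip (a point): Middle of the axle's turned grip: 19 mm diameter, 38 mm long, with a 28 mm flange at its inner end 1 to 2 mm off the cheek and a 24 mm bead at its outer end. y axis along the axle, outwards. The axle ends 24 mm outwards and 168 mm inwards of here. Draw it out along +y: it is free of both cheeks after 145 mm.
- axle_hole (a point): Centre of the axle's upright 6 mm cross hole, on its axis, 13 mm from its tip, 155.5 mm from axle_grip; 19 mm outside the cheek.
- axle_mid (a point): Half-way along the axle, on its axis: a steel bar 14 mm diameter, 192 mm long in all, about 200 g; a square neck at the flange keeps it from turning.
- roller_mid (a point): Centre of the ribbed rubber pattern roller: cylinder 56 mm diameter, 92 mm long along its own y axis, 17 mm bore, about 200 g. At the start on the axle between the cheeks, level, 1 to 3 mm below frame_mid; with the axle out it drops 1 to 2 mm on to the splash guard and stays, perhaps a little askew.
- tray_in (a point): Centre of the inner floor of the fixed steel parts tray: 250 x 150 mm outside (long side along its x axis), 4 mm walls and floor, 30 mm high outside, floor 4 mm above the table. Holds a small brass bush already.
- rack_gap (a point): Middle of the gap in the row of rollers, on the top face of the fixed wooden rack (10 mm above the table). x along the row, y across, z up. The rack is 280 x 96 mm, its centre 33 mm along +x from here; rails 8 mm above its top face along the edges, inner faces 40 mm either side of the row's middle. The neighbours leave at least 76 mm for the 56 mm roller.
- roller_a_mid (a point): Centre of the ringed roller standing in the rack next to the gap on its -x side: 56 mm diameter, 108 mm tall.
- roller_b_mid (a point): Centre of the stone-patterned roller standing in the rack next to the gap on its +x side: 56 mm diameter, 110 mm tall.
- roller_c_mid (a point): Centre of the last roller in the row: 56 mm diameter, 106 mm tall.
- jar_mid (a point): Centre of a small glass jar, 54 mm diameter, 75 mm tall, standing on the table; leave alone.
- tin_mid (a point): Centre of a metal tin, 84 mm diameter, 90 mm tall, standing on the table; leave alone.
- trowel_mid (a point): Middle of a margin trowel lying flat on the table, about 275 mm long (along its x axis, blade to +x), 55 mm wide, up to 36 mm high; leave alone.
Mind the look-alikes: they are no part of the job. Leave any pink look-alike of the part that bears roller_mid alone.

How it is judged (in metres and radians):
On the way, in this order (a step that is already met when the one before it is completed fails the run):
1. the clip is pulled clear of the axle, which still sits in the frame (distance between clip_loop and axle_hole above 0.075 m and distance between axle_grip and frame_mid below 0.09 m), for 0.1 s.
2. the clip is in the tray (x of clip_loop in the frame of tray_in between -0.121 and 0.121 m and y of clip_loop in the frame of tray_in between -0.071 and 0.071 m and z of clip_loop in the frame of tray_in between -0.01 and 0.065 m and linear speed of clip below 0.05 m/s), for 0.2 s.
3. the axle is in the tray while the roller still lies in the frame (x of axle_grip in the frame of tray_in between -0.121 and 0.121 m and y of axle_grip in the frame of tray_in between -0.071 and 0.071 m and z of axle_grip in the frame of tray_in between -0.01 and 0.05 m and x of axle_hole in the frame of tray_in between -0.121 and 0.121 m and y of axle_hole in the frame of tray_in between -0.071 and 0.071 m and z of axle_hole in the frame of tray_in between -0.01 and 0.05 m and distance between roller_mid and frame_mid below 0.025 m), for 0.2 s.
4. the roller stands on end in the gap in the row (angle between the y axis of roller_mid and the z axis of rack_gap, either way round below 0.08 rad and horizontal distance between roller_mid and rack_gap below 0.016 m and z of roller_mid in the frame of rack_gap below 0.051 m), for 0.2 s.
At the end, for the whole second after the job is handed in: The ribbed roller stands on end on the rack (within 0.08 rad of upright), its axis within 16 mm of the middle of the gap; the clip's loop and both ends of the axle lie within the tray's walls, under 65 mm (clip) and 50 mm (axle) above its floor; all released and at rest (all of step 4 and z of roller_mid in the frame of rack_gap above 0.041 m and linear speed of each of roller, axle, clip below 0.02 m/s and angular speed of roller below 0.2 rad/s and x of clip_loop in the frame of tray_in between -0.121 and 0.121 m and y of clip_loop in the frame of tray_in between -0.071 and 0.071 m and z of clip_loop in the frame of tray_in between -0.01 and 0.065 m and x of axle_grip in the frame of tray_in between -0.121 and 0.121 m and y of axle_grip in the frame of tray_in between -0.071 and 0.071 m and z of axle_grip in the frame of tray_in between -0.01 and 0.05 m and x of axle_hole in the frame of tray_in between -0.121 and 0.121 m and y of axle_hole in the frame of tray_in between -0.071 and 0.071 m and z of axle_hole in the frame of tray_in between -0.01 and 0.05 m); the robot touches nothing.
It fails at once if a roller in the rack is pushed more than 15 mm or tipped (distance of any of roller_a_mid, roller_b_mid, roller_c_mid from where it was at the start of the episode above 0.015 m or angle between any of roller_a_mid, roller_b_mid, roller_c_mid's own z axis and vertical above 0.25 rad).
It fails at once if the jar, tin or trowel is pushed more than 25 mm (distance of any of jar_mid, tin_mid, trowel_mid from where it was at the start of the episode above 0.025 m).
It also fails if it takes over 72 s, if anything falls off the work surface, if the arm or the gripper's body presses on something with over 40 N, if the wrist force passes 120 N, or if a joint passes its speed limit or range.

### The arm

A 6-joint arm with a two-finger parallel gripper is mounted at the origin on the work surface. World frame = base frame: x ahead of the robot, y to its left, z up, the work surface at z = 0. Lengths are in m, angles in degrees, forces in N, time in s.
With the tool pointing down it reaches from about 0.35 to 0.725 m from the base axis. Payload 4.3 kg.
Tool frame: the origin (TCP) lies at the very end of the fingers, on their centre line; the grasp point (between the pads) lies robot.grip_point_offset behind it (robot.grip_point_offset is the distance from the TCP to the grasp point, in m); x points along the fingers, y is the direction in which the jaws open and shut, and the axes are right-handed (so a half turn about x gives the same grasp; the last joint's range is limited). The gripper opens to 85 mm and grips with 20 to 120 N. Pads are 22 mm wide; open, the fingers measure 114 mm over their backs; the gripper's body (76 mm by 85 mm) begins 54 mm behind the grasp point. The pads swing forward as they close: fully open they stand 13 mm farther back than shut.
Start: joints at [67.248, 21.618, 4.641, 73.018, 0, 83.68], TCP at [0.163, 0.552, 0.231] pointing down, gripper open.
Joint ranges: [-156.06, 156.06], [-48.1, 94.91], [-58.44, 69.94], [-101.28, 121.22], [-78.64, 73.56], [-180, 180]. Speed limits (degrees/s): [147.25, 147.25, 180, 180, 180, 180].

### API

Orientations are given as a 3x3 rotation matrix whose columns are the frame's x, y, z axes.
In Python, from bench import robot gives the robot as it stands.
- The arm moves only by the tool carry_out, never from a script. Its argument "plan" is text: rows parted by semicolons, each of 7 numbers parted by spaces: the turn, a rotation vector about the tool's x, y, z in rad, then the shift along the tool's x, y, z in cm, then the opening in per cent of the stroke, from 0 (shut) to 100 (fully open). In form: ax ay az dx dy dz claw; .... A call has exactly 8 rows; each row is the pose to reach, as a shift and turn from the pose commanded when the call began, along the tool's axes at that moment; what a row does not reach only later rows make up. A row lasts 1/12 s, in which the tool goes at most 41.7 mm and 7.16 degrees, less where a joint would pass 70% of its speed; a pose out of reach is approached as far as the arm can. A call with a gripper value outside its range is refused whole. The fingers move at their own pace and stop on an object; the grip force is fixed at half the most. Time passes only in rows, so rows that repeat a pose let the fingers close, or fill a call up. It gives the time, the measured TCP pose, the force and the opening at its end, in the units of the state.
- robot.sense(): the state, without advancing time (a new reading comes with each control period).
- robot.read_camera(name): name is "side" or "top"; returns the picture (480x640x3 uint8, red, green, blue); there is no depth.
- robot.camera_params(name): a dict with "vfov" (degrees; the focal length in pixels is half the picture's height over the tangent of half this angle, whatever the lens; pixels are square), "cx", "cy" (the principal point, pixels), "R" (3x3) and "t" (3): a world point X has camera coordinates R X + t. Camera axes: x right, y down, z forward; pixel columns grow to the right and rows downward; lengths in m; the calibration is good to about 2 mm. A picture is of the moment at which its call begins. camera_params takes no time and is no camera call.
- robot.finish_job(): hands the job in, once; it reports no verdict.
The state is a dict: "time_s": time; "joint_positions": joint angles; "qd": joint speeds; "joint_efforts": joint torques, N m; "ee_pos": TCP position; "tool_rot": TCP orientation; "ft_force": force on the tool from outside, world axes, zero at the start; "moment": the same for the moment, N m; "finger_gap": opening from 0.0 (shut) to 1.0 (fully open).
Only numpy, scipy, OpenCV 4.12 (cv2) and the standard library are available. Lean on these libraries where they do the work, as an engineer would, in place of code of your own. Each camera call takes 0.05 s, during which the arm holds its last target.

## Working session

There is one attempt and no reset: what is moved stays moved. The work goes in short steps, Python scripts to look and compute and a tool call to move; the robot and the scene stay as the last step left them, time stands still between calls to the robot, and variables do not carry over. Pictures are saved under pics/ and viewed, and the job is handed in when it is done.

Besides the shell and the picture viewer there is one more tool, called after "Call:" as name(argument=value, ...) on one line, values as JSON. carry_out: Moves the arm, as the interface text tells. Its arguments: {"type":"object","properties":{"plan":{"type":"string"}},"required":["plan"]}

```bash
ls; mkdir -p pics; python3 - <<'E'
from bench import robot
import cv2
for n in("side","top"):
    im=robot.read_camera(n); cv2.imwrite(f"pics/{n}0.png",im[:,:,::-1])
    print(n,robot.camera_params(n))
print(robot.sense()); print(robot.grip_point_offset)
E
```

```text
pics
side {'vfov': 52.1936318362301, 'cx': 325.3206276704308, 'cy': 235.5003022850666, 'R': array([[ 0.76439855, -0.6447294 , -0.00434282],
       [-0.36073241, -0.42208627, -0.83169424],
       [ 0.53438468,  0.63731247, -0.55521692]]), 't': array([-0.4489221 ,  0.33664756,  0.76124339])}
top {'vfov': 47.61128910947209, 'cx': 322.6347739773548, 'cy': 240.28730559059875, 'R': array([[-0.01845392, -0.99961131,  0.02089694],
       [-0.99499954,  0.01630882, -0.098539  ],
       [ 0.09815989, -0.02261088, -0.99491376]]), 't': array([0.00457726, 0.58170159, 1.10355634])}
{'time_s': 0.1, 'joint_positions': array([6.72481829e+01, 2.16566863e+01, 4.57191123e+00, 7.30187712e+01,
       4.52572638e-04, 8.36792740e+01]), 'qd': array([-0.07604441, -0.13948094,  0.20254775,  0.04230658,  0.05720227,
       -0.05735786]), 'joint_efforts': array([ 6.29493479e-04, -4.64693999e+01,  2.70582408e+01,  1.21129729e-02,
       -1.86900766e-04, -1.21721001e-06]), 'ee_pos': array([0.16242166, 0.55097937, 0.23047347]), 'tool_rot': array([[-7.06209711e-04,  2.82861353e-01,  9.59160548e-01],
       [-1.66354499e-03,  9.59159127e-01, -2.82862159e-01],
       [-9.99998367e-01, -1.79536673e-03, -2.06814903e-04]]), 'ft_force': array([-0.11663808, -0.09211263, -0.69485072]), 'moment': array([-0.01645807, -0.04158845,  0.00951221]), 'finger_gap': 1.0004023569129692}
0.0187
```

View pics/side0.png

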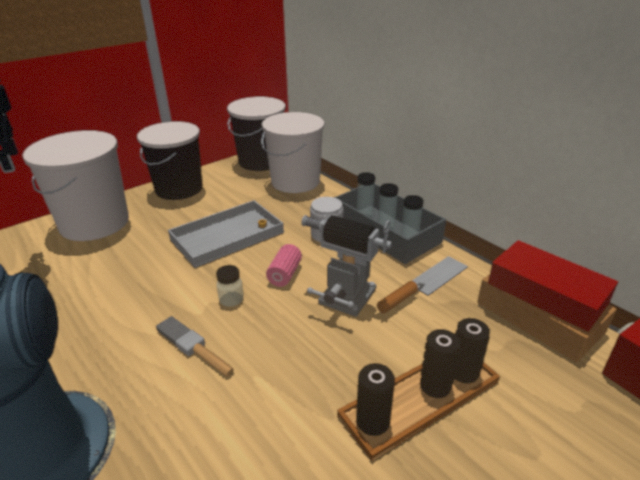

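View pics/top0.png

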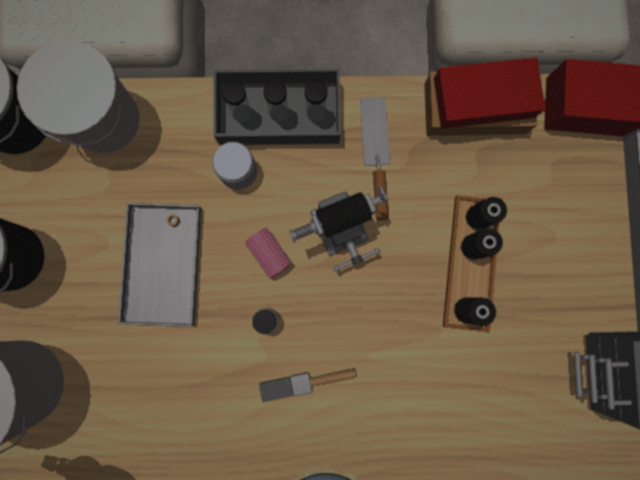

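Side view: frame with black roller at about (350,235), the axle grip towards the left (315,222), and the clip end at right (385,240). Pink look-alike lies on the table at (285,265); rack with three black rollers at (375,400), (440,365), (470,350); tray at (227,233). I'll enlarge to check.

```bash
cat > h.py <<'E'
import numpy as np, cv2
from bench import robot
def P(n):
    p=robot.camera_params(n); f=240/np.tan(np.radians(p['vfov'])/2)
    return np.array([[f,0,p['cx']],[0,f,p['cy']],[0,0,1]]),np.array(p['R']),np.array(p['t'])
def proj(n,X):
    K,R,t=P(n); c=K@(R@np.asarray(X,float)+t); return c[:2]/c[2]
def plane(n,uv,z):
    K,R,t=P(n); d=R.T@np.linalg.inv(K)@np.array([*uv,1.]); o=-R.T@t
    return o+d*(z-o[2])/d[2]
def tri(us,ut):
    M=[K@np.c_[R,t] for K,R,t in (P('side'),P('top'))]
    X=cv2.triangulatePoints(M[0],M[1],np.array(us,float).reshape(2,1),np.array(ut,float).reshape(2,1))[:,0]
    X=X[:3]/X[3]
    return X,np.linalg.norm(proj('side',X)-us),np.linalg.norm(proj('top',X)-ut)
def crop(im,x0,y0,w,h,s,fn):
    c=cv2.resize(im[y0:y0+h,x0:x0+w],None,fx=s,fy=s,interpolation=cv2.INTER_CUBIC)
    cv2.imwrite(fn,c)
E
python3 - <<'E'
from h import *
a=cv2.imread('pics/side0.png');b=cv2.imread('pics/top0.png')
crop(a,290,190,120,120,5,'pics/cs.png');crop(b,280,170,120,120,5,'pics/ct.png')
crop(a,330,310,180,150,4,'pics/rs.png');crop(b,430,180,100,160,3.7,'pics/rt.png')
E
```

```text
(no output)
```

View pics/cs.png

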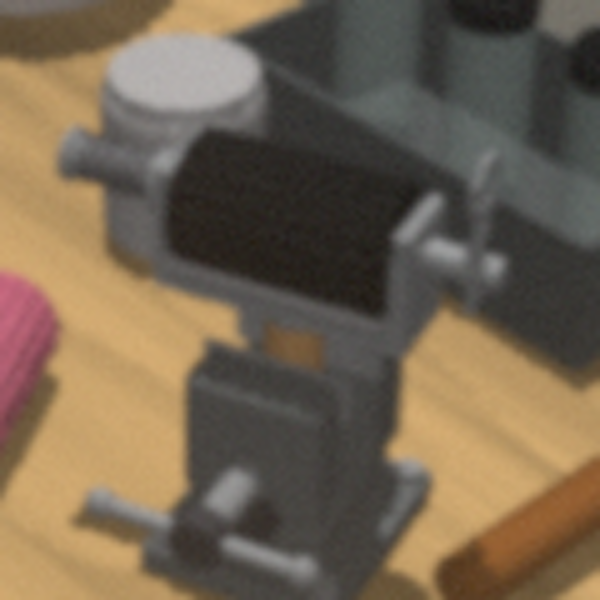

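View pics/ct.png

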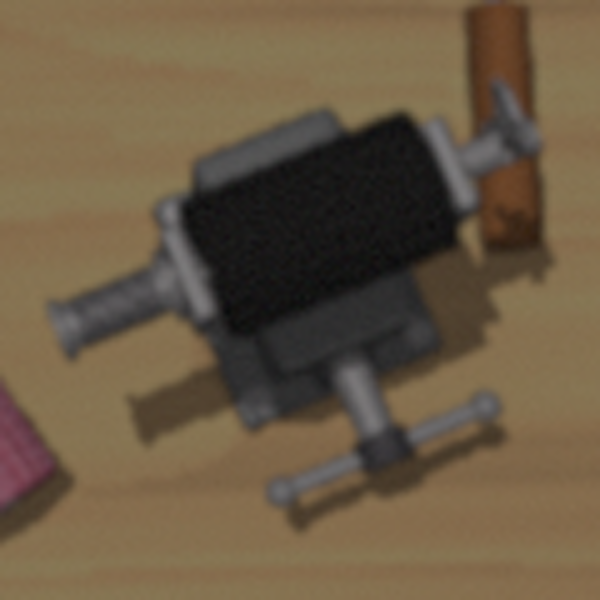

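View pics/rs.png

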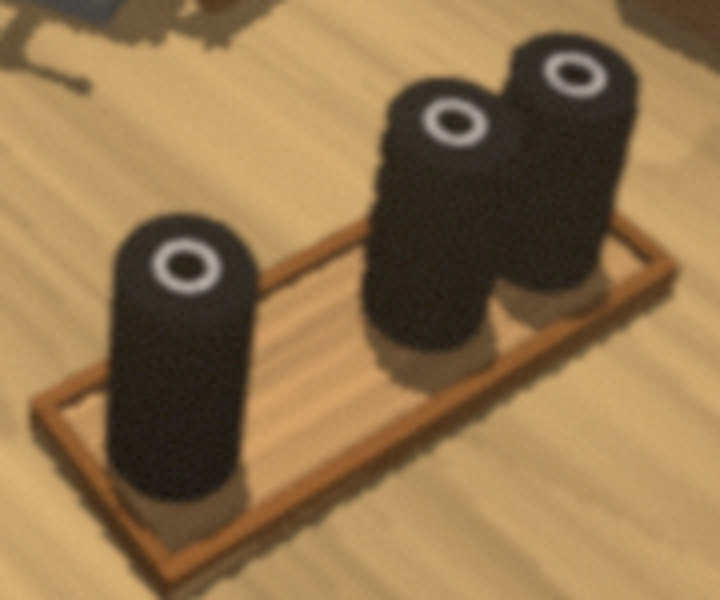

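View pics/rt.png

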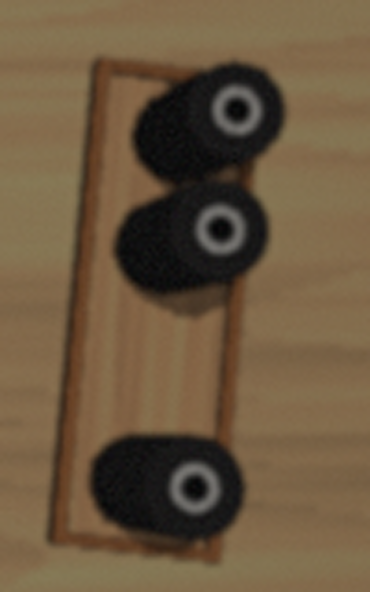

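```bash
cat > fr.py <<'E'
from h import *
for n in('side','top'):
    K,R,t=P(n); print(n,'cam',(-R.T@t).round(3),'f',K[0,0].round(1))
t=lambda c:(280+c[0]/5-.4,170+c[1]/5-.4)
s=lambda c:(290+c[0]/5-.4,190+c[1]/5-.4)
for name,cs,ct in [('grip end',(72,152),(64,330)),('tip',(498,268),(530,143)),('cheekL',(160,170),(188,262)),('cliptop',(488,155),(500,85))]:
    print(name,*tri(s(cs),t(ct)), 'plane164 s/t',plane('side',s(cs),.164).round(4),plane('top',t(ct),.164).round(4))
E
python3 fr.py
```

```text
side cam [ 0.058 -0.632  0.701] f 490.0
top cam [0.471 0.02  1.155] f 544.0
grip end [0.57690245 0.05313555 0.16619789] 0.5266773250915572 0.482636160309481 plane164 s/t [0.5781 0.0565 0.164 ] [0.5779 0.0527 0.164 ]
tip [ 0.64466463 -0.12044377  0.1683372 ] 0.6325475988612546 0.5318299353773945 plane164 s/t [ 0.6506 -0.1168  0.164 ] [ 0.6447 -0.1204  0.164 ]
cheekL [0.5965049  0.0103462  0.17104297] 3.5780271760051545 3.2065221627661322 plane164 s/t [0.5969 0.0221 0.164 ] [0.6023 0.0069 0.164 ]
cliptop [ 0.65713658 -0.10349107  0.20671571] 0.8337585253440254 0.7231488790741806 plane164 s/t [ 0.7072 -0.0571  0.164 ] [ 0.6666 -0.1099  0.164 ]
```

```bash
cat > ro.py <<'E'
from h import *
for n,(x0,y0,w,h) in {'top':(300,180,90,70),'side':(310,200,75,65)}.items():
    im=cv2.imread(f'pics/{n}0.png'); g=cv2.GaussianBlur(im,(3,3),0).max(2)
    m=np.zeros_like(g); m[y0:y0+h,x0:x0+w]=(g[y0:y0+h,x0:x0+w]<(40 if n=='top' else 52))*255
    m=cv2.morphologyEx(m,cv2.MORPH_OPEN,np.ones((5,5)))
    c=max(cv2.findContours(m,0,2)[0],key=cv2.contourArea)
    r=cv2.minAreaRect(c);print(n,r,cv2.contourArea(c)); b=cv2.boxPoints(r);print(b.round(1).tolist())
    cv2.drawContours(im,[c],-1,(0,255,0),1);crop(im,x0,y0,w,h,6,f'pics/m{n}.png')
    if n=='top':
        # long-axis endpoints
        o=b[np.argsort(b[:,0])]; L=o[:2].mean(0);Rr=o[2:].mean(0)
        for z in(.162,.17): A=plane('top',L,z);B=plane('top',Rr,z);print(z,A.round(4),B.round(4),((A+B)/2).round(4),np.linalg.norm(A-B),np.degrees(np.arctan2(*(A-B)[1::-1])))
E
python3 ro.py; cd pics; python3 -c "
import cv2,numpy as np
a=cv2.imread('mtop.png');b=cv2.imread('mside.png');h=max(a.shape[0],b.shape[0])
p=lambda i:cv2.copyMakeBorder(i,0,h-i.shape[0],0,0,0)
c=np.hstack([p(a),p(b)]);cv2.imwrite('mm.png',cv2.resize(c,None,fx=.8,fy=.8))"
```

```text
top ((344.0839538574219, 215.39556884765625), (31.37961769104004, 50.99188232421875), 68.5522689819336) 1389.0
[[314.6000061035156, 210.10000610351562], [362.1000061035156, 191.5], [373.6000061035156, 220.6999969482422], [326.1000061035156, 239.3000030517578]]
0.162 [0.5974 0.0011 0.162 ] [ 0.6308 -0.0873  0.162 ] [ 0.6141 -0.0431  0.162 ] 0.09450333650077207 110.67411215512539
0.17 [0.5964 0.0013 0.17  ] [ 0.6295 -0.0864  0.17  ] [ 0.6129 -0.0426  0.17  ] 0.09374210911818415 110.67411215512539
side ((347.5505065917969, 231.6651611328125), (46.646141052246094, 29.50105094909668), 16.699243545532227) 1139.5
[[321.0, 239.10000610351562], [329.3999938964844, 210.8000030517578], [374.1000061035156, 224.1999969482422], [365.70001220703125, 252.5]]
```

View pics/mm.png

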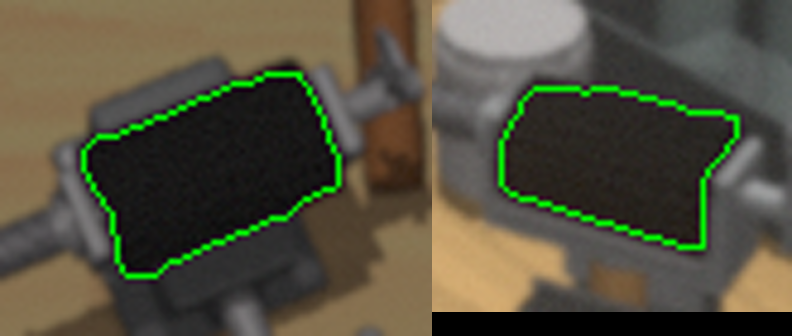

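```bash
cat > pose.py <<'E'
import numpy as np
F=np.array([.6143,-.0423,.164]); a=np.radians(110.9)
Y=np.array([np.cos(a),np.sin(a),0]);X=np.array([np.sin(a),-np.cos(a),0]);Z=np.array([0,0,1.])
def fp(x,y,z): return F+(x*X+y*Y+z*Z)/1000
E
cat > ov.py <<'E'
from h import *; from pose import *
print('grip',fp(0,80.5,0),'hole',fp(0,-75,0),'loop',fp(-4.5,-75,36),'loop top',fp(-4.5,-75,49))
pts=[fp(0,104.5,0),fp(0,-87.5,0)]+[fp(x,y,16) for x in(-18,18) for y in(-56,-48,48,56)]+[fp(-4.5+dx,-75,dz) for dx,dz in((-13,36),(13,36),(0,49),(0,23),(0,-20),(0,16))]
for n,(x0,y0) in {'side':(290,190),'top':(280,170)}.items():
    im=cv2.imread(f'pics/{n}0.png')[y0:y0+120,x0:x0+120]; im=cv2.resize(im,None,fx=6,fy=6,interpolation=2)[:560]
    for i,p in enumerate(pts):
        u=((proj(n,p)-[x0,y0]+.5)*6).round().astype(int); cv2.circle(im,tuple(map(int,u)),3,[(0,0,255),(0,255,0),(255,255,0)][(i>1)+(i>9)],-1)
    cv2.imwrite(f'pics/ov{n}.png',im)
E
python3 ov.py
```

```text
grip [0.58558259 0.03290346 0.164     ] hole [ 0.64105535 -0.11236534  0.164     ] loop [ 0.63685143 -0.11397066  0.2       ] loop top [ 0.63685143 -0.11397066  0.213     ]
```

View pics/ovside.png

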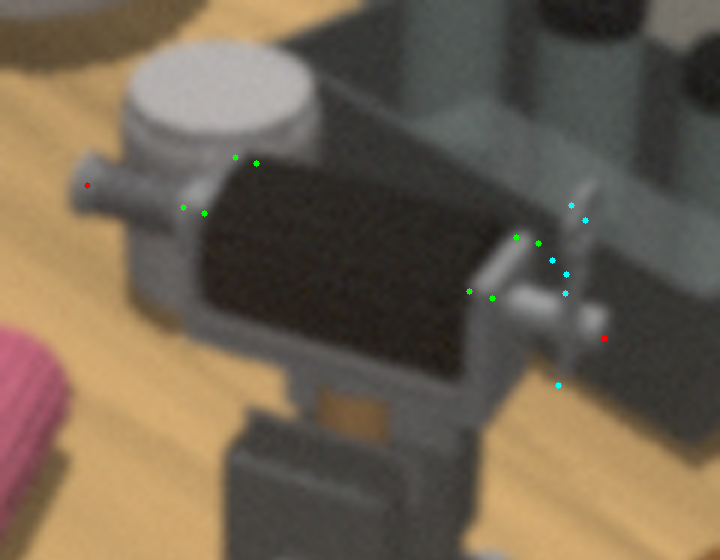

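View pics/ovtop.png

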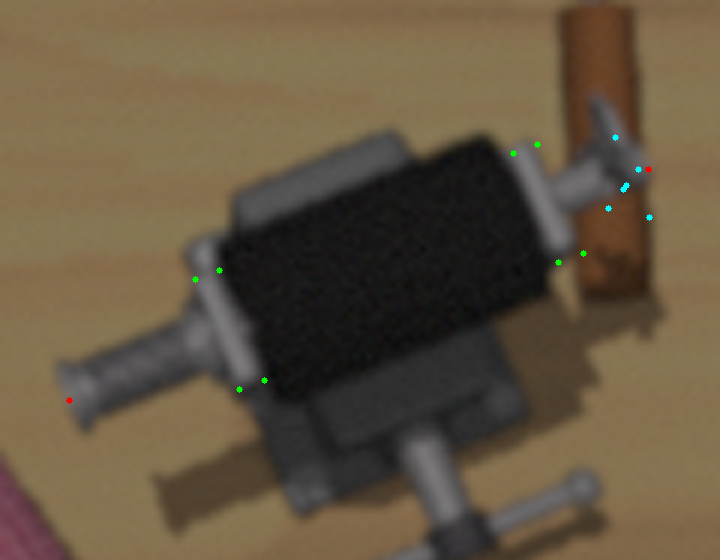

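```bash
python3 - <<'E'
from h import *
import numpy as np
a=cv2.imread('pics/side0.png');b=cv2.imread('pics/top0.png')
def q(im,x,y,fn):
    c=cv2.resize(im[y:y+40,x:x+50],None,fx=16,fy=14 if 0 else 15,interpolation=cv2.INTER_CUBIC)
    c=cv2.resize(im[y:y+40,x:x+50],None,fx=15,fy=15,interpolation=cv2.INTER_CUBIC);c=cv2.convertScaleAbs(c,alpha=1.4)
    for k in range(0,50,5): cv2.putText(c,str(x+k),(k*15,10),0,.35,(0,255,255)); cv2.line(c,(k*15+7,12),(k*15+7,16),(0,255,255))
    for k in range(0,40,5): cv2.putText(c,str(y+k),(0,k*15+11),0,.35,(0,255,255))
    cv2.imwrite(fn,c)
q(b,288,208,'pics/q1.png');q(b,358,182,'pics/q2.png');q(a,298,208,'pics/q3.png');q(a,362,215,'pics/q4.png')
E
```

```text
(no output)
```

View pics/q1.png

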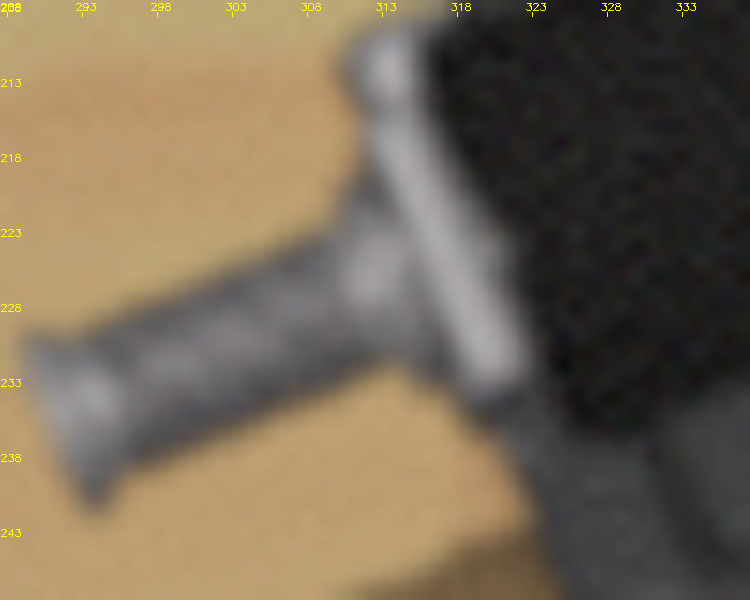

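View pics/q2.png

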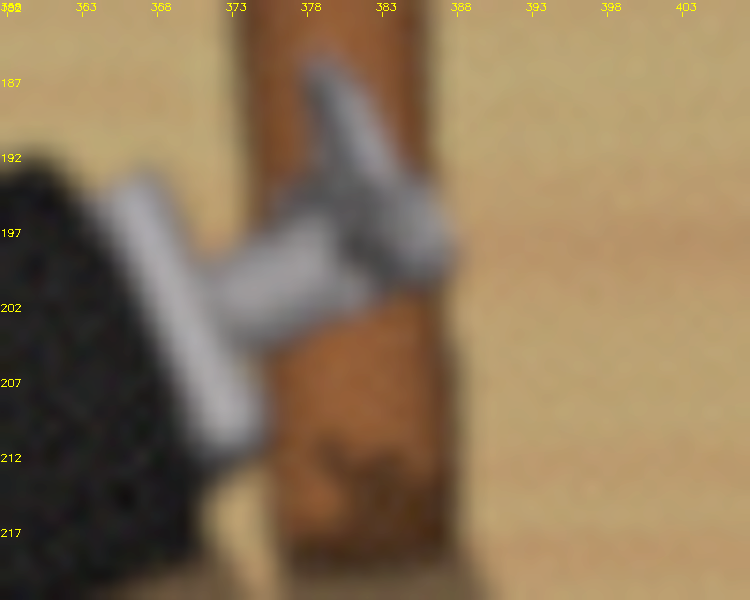

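View pics/q3.png

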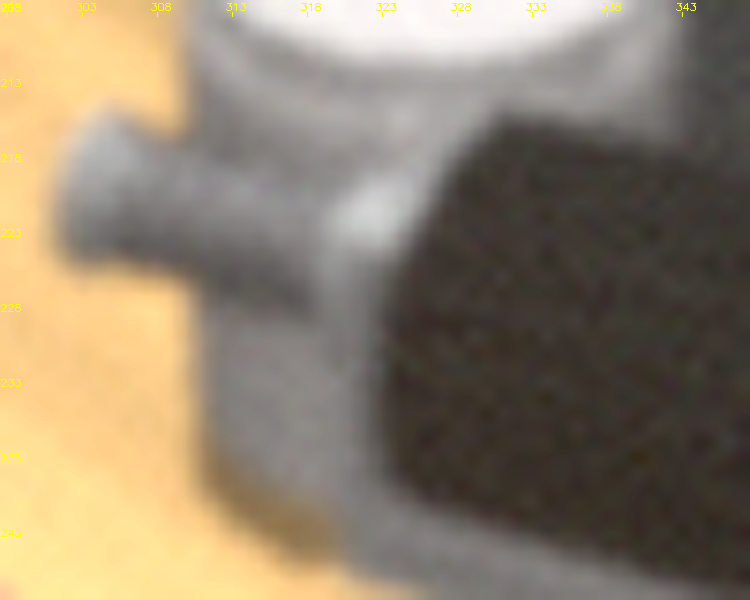

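View pics/q4.png

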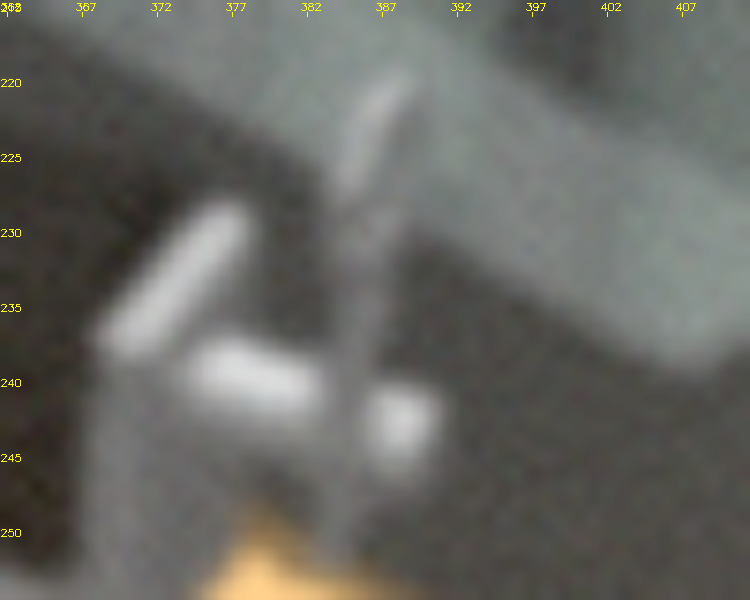

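```bash
cat > fit.py <<'E'
from h import *
from scipy.optimize import least_squares
obs={'top':[((369.8,202.3),(0,-52,16)),((373.2,211.3),(-18,-52,16)),((366.4,193.2),(18,-52,16)),((320.3,233.1),(-18,52,16)),((291.6,236.0),(0,104.5,0)),((387,198.4),(0,-87.5,0))],
'side':[((302.8,219.8),(0,104.5,0)),((390.3,244.3),(0,-87.5,0)),((378,228.3),(18,-52,16)),((369.7,237.2),(-18,-52,16)),((320,223),(-18,56,16))]}
def fpp(p,q):
    a=p[2];q=np.array(q)/1000
    return np.array([p[0]+q[0]*np.sin(a)+q[1]*np.cos(a),p[1]-q[0]*np.cos(a)+q[1]*np.sin(a),.164+q[2]+ (p[3] if len(p)>3 else 0)])
for sel,n4 in((['top'],0),(['side'],0),(['top','side'],0),(['top','side'],1)):
    f=lambda p:np.concatenate([proj(n,fpp(p,q))-uv for n in sel for uv,q in obs[n]])
    r=least_squares(f,[.614,-.042,1.93]+[0]*n4);print(sel,r.x.round(4),np.degrees(r.x[2]).round(2));print(f(r.x).reshape(-1,2).round(1).tolist())
E
python3 fit.py
```

```text
['top'] [ 0.6152 -0.0411  1.9395] 111.13
[[0.3, 0.4], [0.7, 0.5], [-0.1, 0.5], [0.5, 0.1], [-1.2, -0.2], [-0.2, -1.3]]
['side'] [ 0.6167 -0.0395  1.9576] 112.16
[[0.7, 0.2], [-0.0, -0.1], [-0.8, -0.2], [0.2, 0.0], [-0.1, 0.3]]
['top', 'side'] [ 0.6155 -0.0408  1.9439] 111.37
[[0.1, 0.2], [0.5, 0.2], [-0.4, 0.2], [0.5, 0.1], [-1.3, -0.1], [-0.4, -1.7], [0.9, 0.3], [-0.2, 0.8], [-0.8, 0.5], [-0.0, 0.7], [-0.1, 0.6]]
['top', 'side'] [ 6.1500e-01 -4.1100e-02  1.9437e+00  1.6000e-03] 111.37
[[0.3, 0.3], [0.8, 0.4], [-0.1, 0.3], [0.6, 0.2], [-1.1, 0.0], [-0.2, -1.6], [0.8, -0.2], [-0.2, 0.3], [-0.8, -0.0], [-0.1, 0.2], [-0.2, 0.0]]
```

```bash
cat > sc.py <<'E'
from h import *
im=cv2.imread('pics/top0.png')
hsv=cv2.cvtColor(im,cv2.COLOR_BGR2HSV)
for nm,uv,us,z in(('a',(482.2,311.4),(376.3,376.3),.118),('b',(489.2,241.4),(443.3,340),.120),('c',(493.5,209.2),(473.5,328.2),.116)):
    print(nm,plane('top',uv,z).round(4),plane('side',us,z).round(4))
# rack top rails z=.018 outer corners, manual
t=lambda x,y:(430+x/3.7-.4,180+y/3.7-.4)
for c in [(97,58),(52,543),(217,560)]: print('rack',plane('top',t(*c),.018).round(4))
s=lambda x,y:(330+x/4-.4,310+y/4-.4)
for c in [(33,402),(168,573),(676,266),(605,205)]: print('rackS',plane('side',s(*c),.018).round(4))
crop(im,110,190,110,150,4,'pics/tr.png'); crop(cv2.imread('pics/side0.png'),160,190,140,90,5,'pics/trs.png')
for nm,uv,z in(('jar',(265,321),.075),('tin',(234,161),.09)): print(nm,plane('top',uv,z).round(3))
E
python3 sc.py
```

```text
a [ 0.4319 -0.3048  0.118 ] [ 0.4319 -0.3033  0.118 ]
b [ 0.5653 -0.324   0.12  ] [ 0.5656 -0.3222  0.12  ]
c [ 0.6283 -0.3369  0.116 ] [ 0.6289 -0.3356  0.116 ]
rack [ 0.6744 -0.2912  0.018 ]
rack [ 0.3989 -0.254   0.018 ]
rack [ 0.3876 -0.3468  0.018 ]
rackS [ 0.3988 -0.2554  0.018 ]
rackS [ 0.3875 -0.3451  0.018 ]
rackS [ 0.6596 -0.3851  0.018 ]
rackS [ 0.6654 -0.3444  0.018 ]
jar [0.42  0.112 0.075]
tin [0.737 0.169 0.09 ]
```

View pics/tr.png

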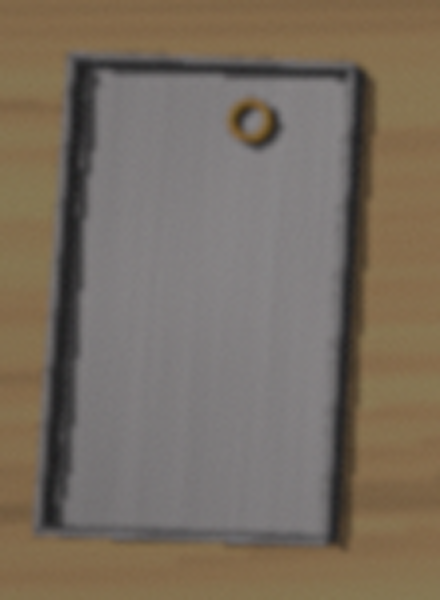

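View pics/trs.png

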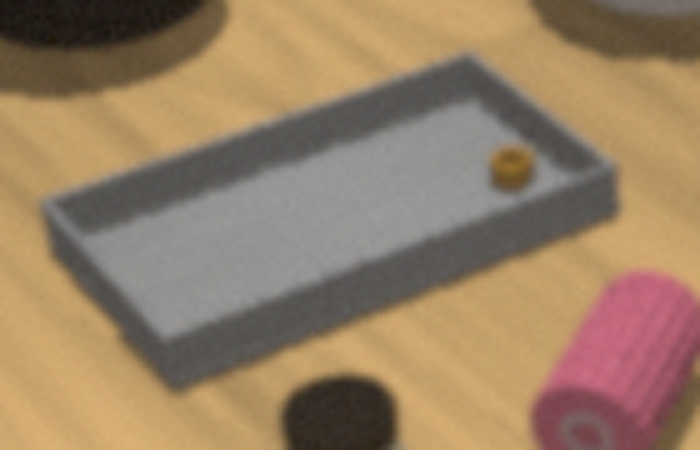

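```bash
cat > pose.py <<'E'
import numpy as np
from scipy.spatial.transform import Rotation as Ro
F=np.array([.6155,-.0409,.164]); a=np.radians(111.3)
Y=np.array([np.cos(a),np.sin(a),0]);X=np.array([np.sin(a),-np.cos(a),0]);Z=np.array([0,0,1.])
def fp(x,y,z): return F+(x*X+y*Y+z*Z)/1000
def down(az): 
    c,s=np.cos(np.radians(az)),np.sin(np.radians(az)); return np.array([[0,c,s],[0,s,-c],[-1,0,0]])
def rel(pos,R,st=None):
    from bench import robot
    st=st or robot.sense(); R0=np.array(st['tool_rot']);p0=np.array(st['ee_pos'])
    return Ro.from_matrix(R0.T@R).as_rotvec().round(4),(R0.T@(np.array(pos)-p0)*100).round(2)
def log():
    from bench import robot
    import json
    s=robot.sense(); open('log.jsonl','a').write(json.dumps({k:np.array(v).tolist() for k,v in s.items()})+'\n')
    print('t',s['time_s'],'p',s['ee_pos'].round(4),'q',s['joint_positions'].round(1),'F',s['ft_force'].round(1),'M',s['moment'].round(2),'gap',round(s['finger_gap'],3),'x',s['tool_rot'][:,0].round(3),'y',s['tool_rot'][:,1].round(3))
E
python3 - <<'E'
from h import *; from pose import *
print([d for d in dir(robot) if d[0]!='_'])
t=lambda x,y:(110+x/4-.4,190+y/4-.4); s=lambda x,y:(160+x/5-.4,190+y/5-.4)
T=[plane('top',t(*c),.03)[:2] for c in [(70,56),(358,66),(338,542),(36,534)]]
S=[plane('side',s(*c),.03)[:2] for c in [(471,54),(616,166),(178,348),(45,205)]]
for A in(T,S):
    A=np.array(A);print(A.round(4).tolist(),A.mean(0).round(4),np.linalg.norm(np.roll(A,-1,0)-A,axis=1).round(3)); e=(A[0]-A[3])+(A[1]-A[2]);print(np.degrees(np.arctan2(e[1],e[0])))
print('bush',plane('top',t(253,122),.01))
log()
print(rel([.36,.30,.30],down(50)),rel([.6469,-.1092,.27],down(21.3)))
E
```

```text
['Unreachable', 'camera_params', 'finish_job', 'grip_point_offset', 'read_camera', 'sense']
[[0.6648, 0.3992], [0.6573, 0.2504], [0.4123, 0.2596], [0.4193, 0.4123]] [0.5384 0.3304] [0.149 0.245 0.153 0.246]
-2.5963310032343503
[[0.6657, 0.3995], [0.6582, 0.2532], [0.4121, 0.2569], [0.4186, 0.4098]] [0.5387 0.3299] [0.147 0.246 0.153 0.247]
-1.6353179499455415
bush [0.63154472 0.30950311 0.01      ]
t 0.1 p [0.1624 0.551  0.2305] q [67.2 21.7  4.6 73.   0.  83.7] F [-0.1 -0.1 -0.7] M [-0.02 -0.04  0.01] gap 1.0 x [-0.001 -0.002 -1.   ] y [ 0.283  0.959 -0.002]
(array([4.114e-01, 2.000e-04, 1.800e-03]), array([ -6.92, -18.5 ,  26.05])) (array([9.123e-01, 6.000e-04, 1.800e-03]), array([ -3.88, -49.62,  65.14]))
```

Call:
carry_out(plan="0 0 0 -3.5 0 0 55; 0.05 0 0 -6 -1 1.5 55; 0.12 0 0 -7 -3.5 4.7 55; 0.19 0 0 -7 -6 8 55; 0.26 0 0 -7 -8.4 11.3 55; 0.33 0 0 -7 -10.8 14.6 55; 0.4 0 0 -7 -13.2 17.9 55; 0.45 0 0 -7 -15.6 21.2 55")

```text
time_s: 0.77
ee_pos: [0.3224, 0.3401, 0.301]
tool_rot: [[-0.0, 0.674, 0.739], [-0.0, 0.739, -0.674], [-1.0, -0.0, -0.0]]
ft_force: [1.1, 0.3, -0.8]
finger_gap: 0.551
```

```bash
python3 - <<'E'
from pose import *
log(); print(rel([.6469,-.1092,.28],down(21.3)))
E
```

```text
t 0.7667 p [0.3224 0.3401 0.301 ] q [38.8  8.6 -2.5 79.  -0.  81.1] F [ 1.1  0.3 -0.8] M [ 0.04 -0.09 -0.  ] gap 0.551 x [-0. -0. -1.] y [ 0.674  0.739 -0.   ]
(array([4.596e-01, 0.000e+00, 4.000e-04]), array([  2.11, -11.33,  54.26]))
```

Call:
carry_out(plan="0.05 0 0 0 -0.7 3.5 55; 0.1 0 0 0 -1.4 7 55; 0.16 0 0 0 -2.1 10.5 55; 0.22 0 0 0 -2.9 14 55; 0.28 0 0 0 -3.6 17.5 55; 0.34 0 0 0 -4.3 21 55; 0.4 0 0 0 -5 24.5 55; 0.46 0 0 0 -5.7 27.5 55")

```text
time_s: 1.43
ee_pos: [0.4881, 0.1129, 0.3008]
tool_rot: [[-0.0, 0.932, 0.362], [-0.0, 0.362, -0.932], [-1.0, -0.001, 0.0]]
ft_force: [1.1, 0.3, 0.3]
finger_gap: 0.55
```

```bash
python3 - <<'E'
from pose import *
log(); print(rel([.6469,-.1092,.25],down(21.3)))
E
```

```text
t 1.4333 p [0.4881 0.1129 0.3008] q [ 5.8 12.4  2.2 79.8 -0.  74.6] F [1.1 0.3 0.3] M [ 0.03 -0.02  0.01] gap 0.55 x [-0. -0. -1.] y [ 0.932  0.362 -0.001]
(array([-0.0017,  0.    ,  0.0005]), array([ 5.08,  6.77, 26.45]))
```

Call:
carry_out(plan="0 0 0 0 0.9 3.5 55; 0 0 0 0 1.8 7 55; 0 0 0 0 2.7 10.5 55; 0 0 0 0 3.6 14 55; 0 0 0 0 4.5 17.5 55; 0 0 0 0 5.4 21 55; 0 0 0 2 6.2 24 55; 0 0 0 4 6.8 26.4 55")

```text
time_s: 2.1
ee_pos: [0.6489, -0.1086, 0.2611]
tool_rot: [[0.002, 0.931, 0.364], [-0.001, 0.364, -0.931], [-1.0, 0.002, 0.002]]
ft_force: [0.3, 0.4, -1.0]
finger_gap: 0.549
```

```bash
python3 - <<'E'
from pose import *; from h import *
for n in('side','top'): cv2.imwrite(f'pics/{n}1.png',robot.read_camera(n)[:,:,::-1])
log(); print(rel([.6469,-.1092,.25],down(21.3)))
crop(cv2.imread('pics/side1.png'),330,140,120,120,6,'pics/a.png');crop(cv2.imread('pics/top1.png'),330,140,120,120,5,'pics/b.png')
E
```

```text
t 2.2 p [ 0.6465 -0.1091  0.2554] q [-15.1  32.4  25.1  83.2  -0.1  53.7] F [-0.3  0.3 -0.8] M [-0.05  0.   -0.01] gap 0.553 x [-0.007  0.001 -1.   ] y [ 0.932  0.362 -0.007]
(array([-0.0018, -0.0037,  0.0066]), array([0.54, 0.03, 0.02]))
```

View pics/a.png

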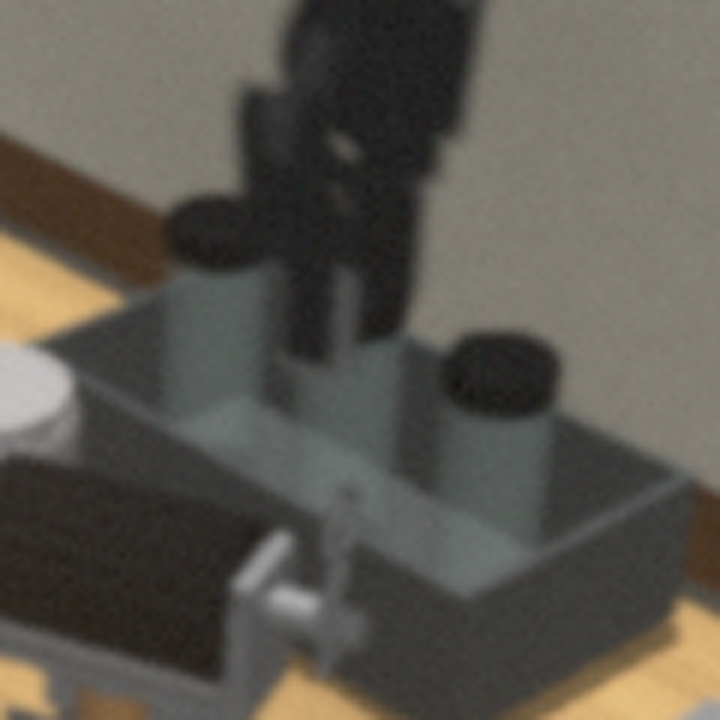

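View pics/b.png

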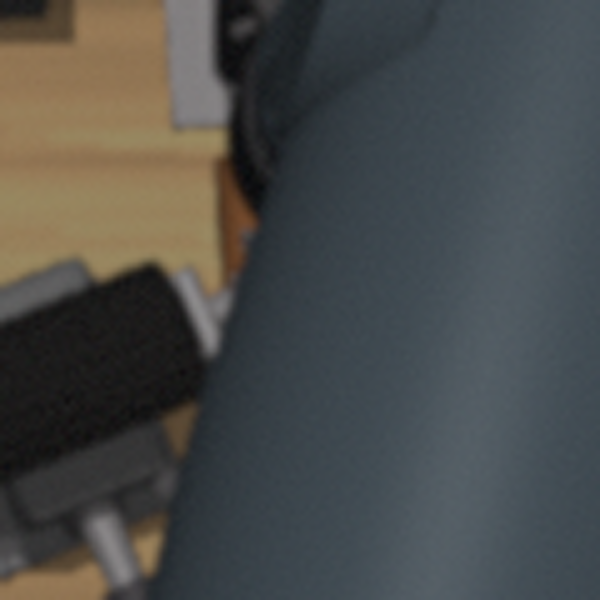

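```bash
python3 - <<'E'
from pose import *; from h import *
p=np.array([.6465,-.1091,.2554]);y=np.array([.932,.362,0]);z=np.array([.363,-.932,0])
for dz in(0,.006):
  for s in(-.023,-.038,.023,.038):
    for w in(-.011,.011): print(dz,s,w,((proj('side',p+y*s+z*w+[0,0,dz])-[330,140]+.5)*6).round())
E
```

```text
0 -0.023 -0.011 [287. 394.]
0 -0.023 0.011 [355. 412.]
0 -0.038 -0.011 [267. 417.]
0 -0.038 0.011 [336. 435.]
0 0.023 -0.011 [347. 329.]
0 0.023 0.011 [413. 345.]
0 0.038 -0.011 [365. 308.]
0 0.038 0.011 [430. 324.]
0.006 -0.023 -0.011 [288. 377.]
0.006 -0.023 0.011 [357. 394.]
0.006 -0.038 -0.011 [268. 399.]
0.006 -0.038 0.011 [337. 417.]
0.006 0.023 -0.011 [348. 312.]
0.006 0.023 0.011 [414. 328.]
0.006 0.038 -0.011 [366. 292.]
0.006 0.038 0.011 [432. 307.]
```

Call:
carry_out(plan="0 0 0 1 0 0 55; 0 0 0 2.2 0 0 55; 0 0 0 3.4 0 0 55; 0 0 0 4.6 0 0 55; 0 0 0 5.2 0 0 55; 0 0 0 5.6 0 0 55; 0 0 0 5.6 0 0 55; 0 0 0 5.6 0 0 55")

```text
time_s: 2.87
ee_pos: [0.647, -0.1057, 0.2059]
tool_rot: [[0.0, 0.931, 0.366], [0.0, 0.366, -0.931], [-1.0, 0.0, 0.0]]
ft_force: [0.5, 0.5, 0.7]
finger_gap: 0.549
```

```bash
python3 - <<'E'
from pose import *; from h import *
log()
cv2.imwrite(f'pics/side2.png',robot.read_camera('side')[:,:,::-1])
log(); print(rel([.6469,-.1092,.185],down(21.3)))
crop(cv2.imread('pics/side2.png'),340,180,80,80,9,'pics/a2.png')
E
```

```text
t 2.8667 p [ 0.647  -0.1057  0.2059] q [-14.8  31.9  17.1  75.2   0.   53.7] F [0.5 0.5 0.7] M [-0.   -0.01  0.04] gap 0.549 x [ 0.  0. -1.] y [0.931 0.366 0.   ]
t 2.9167 p [ 0.6473 -0.1058  0.2062] q [-14.8  31.9  17.1  75.2   0.   53.7] F [-0.5 -0.1 -0.2] M [0.03 0.03 0.02] gap 0.552 x [ 0.001 -0.    -1.   ] y [0.931 0.366 0.001]
(array([ 0.0025,  0.0005, -0.001 ]), array([ 2.12, -0.16,  0.3 ]))
```

View pics/a2.png

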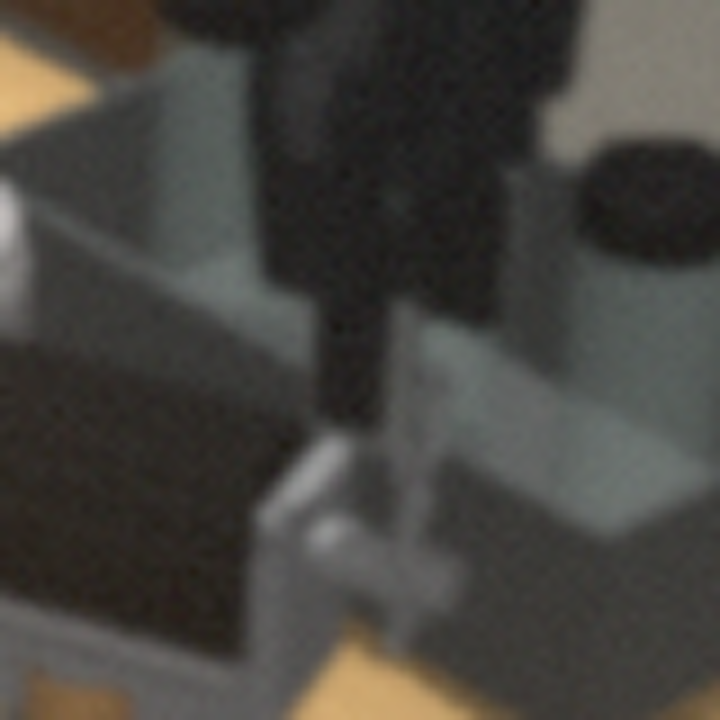

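```bash
python3 - <<'E'
from pose import *; from h import *
im=cv2.imread('pics/side2.png')
c=cv2.resize(im[180:260,340:420],None,fx=9,fy=9,interpolation=2)
c=cv2.convertScaleAbs(c,alpha=2)
q=lambda p,col:cv2.circle(c,tuple(int(v) for v in (proj('side',p)-[340,180]+.5)*9),4,col,-1)
for d in[(-8.5,36),(17.5,36),(4.5,49),(4.5,23),(0,-20),(0,15)]: q(fp(d[0],-75,d[1]),(255,255,0))
p=np.array([.6473,-.1058,.2062]);y=np.array([.931,.366,0]);z=np.array([.366,-.931,0])
for s in(-.023,-.038):
    for w in(-.011,.011): q(p+y*s+z*w+[0,0,.006],(0,0,255))
cv2.imwrite('pics/a3.png',c)
E
```

```text
(no output)
```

View pics/a3.png

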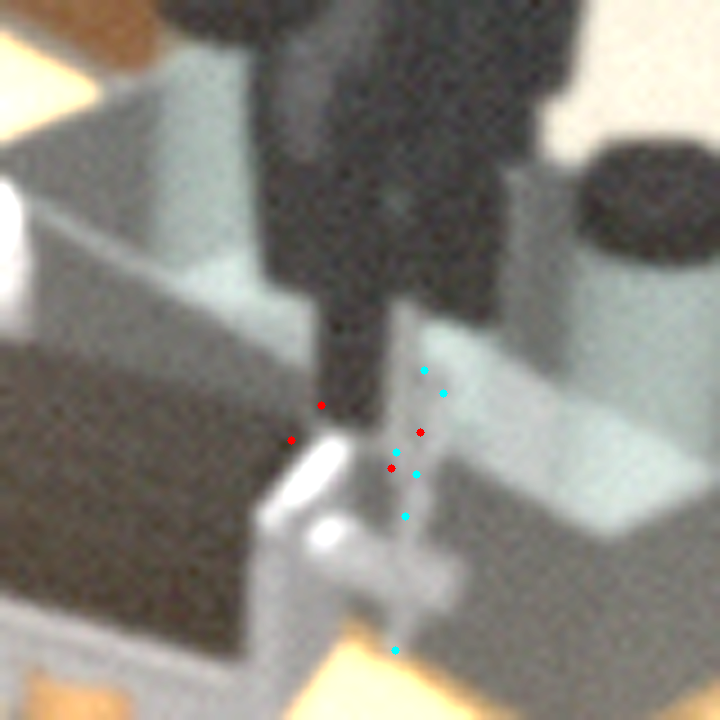

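Call:
carry_out(plan="0 0 0 0.4 -0.15 0.3 55; 0 0 0 0.9 -0.15 0.3 55; 0 0 0 1.5 -0.15 0.3 55; 0 0 0 2 -0.15 0.3 55; 0 0 0 2.2 -0.15 0.3 55; 0 0 0 2.2 -0.15 0.3 40; 0 0 0 2.2 -0.15 0.3 25; 0 0 0 2.2 -0.15 0.3 10")

```text
time_s: 3.58
ee_pos: [0.6467, -0.1093, 0.1834]
tool_rot: [[0.0, 0.931, 0.365], [0.0, 0.365, -0.931], [-1.0, 0.0, -0.0]]
ft_force: [0.1, 0.0, -1.1]
finger_gap: 0.27
```

```bash
python3 - <<'E'
from pose import *
log()
E
```

```text
t 3.5833 p [ 0.6467 -0.1093  0.1834] q [-15.1  32.2  14.3  72.1   0.   53.4] F [ 0.1  0.  -1.1] M [0.01 0.09 0.  ] gap 0.27 x [ 0.  0. -1.] y [0.931 0.365 0.   ]
```

Call:
carry_out(plan="0 0 0 0 0 0 5; 0 0 0 0 0 0 5; 0 0 0 0 0 0 5; 0 0 0 -0.5 0 0 5; 0 0 0 -1.2 0 0 5; 0 0 0 -2 0 0 5; 0 0 0 -3 0 0 5; 0 0 0 -4 0 0 5")

```text
time_s: 4.25
ee_pos: [0.647, -0.1094, 0.225]
tool_rot: [[0.001, 0.931, 0.365], [-0.0, 0.365, -0.931], [-1.0, 0.001, 0.001]]
ft_force: [-0.0, 0.0, -0.4]
finger_gap: 0.27
```

```bash
python3 - <<'E'
from pose import *; from h import *
log()
cv2.imwrite(f'pics/side3.png',robot.read_camera('side')[:,:,::-1])
c=cv2.resize(cv2.imread('pics/side3.png')[150:260,340:450],None,fx=5.4,fy=5.4,interpolation=2)
cv2.imwrite('pics/a4.png',cv2.convertScaleAbs(c,alpha=1.7))
E
```

```text
t 4.25 p [ 0.647  -0.1094  0.225 ] q [-15.1  31.8  19.7  77.9  -0.   53.4] F [-0.   0.  -0.4] M [-0.02  0.    0.01] gap 0.27 x [ 0.001 -0.    -1.   ] y [0.931 0.365 0.001]
```

View pics/a4.png

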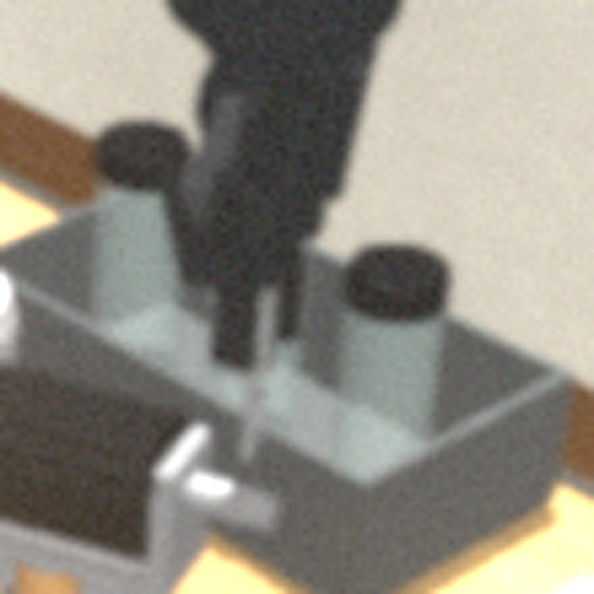

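```bash
python3 - <<'E'
from pose import *
print(rel([.5197,.3628,.265],down(87.8)))
E
```

```text
(array([-1.1584,  0.0054, -0.0019]), array([ -3.86,   5.33, -48.67]))
```

Call:
carry_out(plan="0 0 0 -2 0 0 5; 0 0 0 -4 0 -0.5 5; -0.1 0 0 -5 0.4 -3.5 5; -0.2 0 0 -5 0.8 -7 5; -0.3 0 0 -5 1.2 -10.8 5; -0.4 0 0 -5 1.6 -14.6 5; -0.5 0 0 -5 2 -18.4 5; -0.6 0 0 -5 2.4 -22 5")

```text
time_s: 4.97
ee_pos: [0.5884, 0.106, 0.2749]
tool_rot: [[0.003, 0.558, 0.83], [0.0, 0.83, -0.558], [-1.0, 0.002, 0.002]]
ft_force: [-0.7, 0.1, -0.4]
finger_gap: 0.271
```

```bash
python3 - <<'E'
from pose import *
log()
print(rel([.5197,.3628,.2],down(87.8)))
E
```

```text
t 4.9667 p [0.5884 0.106  0.2749] q [ 4.1 24.1 14.7 80.5  0.  38. ] F [-0.7  0.1 -0.4] M [-0.03 -0.07 -0.05] gap 0.271 x [ 0.003  0.    -1.   ] y [0.558 0.83  0.002]
(array([-0.5536,  0.0024, -0.0011]), array([  7.48,  17.47, -20.05]))
```

Call:
carry_out(plan="-0.08 0 0 0 2.5 -3 5; -0.16 0 0 0 5 -6 5; -0.24 0 0 0 7.5 -9 5; -0.32 0 0 0.5 10 -12 5; -0.4 0 0 2 12.5 -15 5; -0.48 0 0 4 15 -17.5 5; -0.555 0 0 6 17 -19.6 5; -0.555 0 0 7.5 17.5 -20.1 5")

```text
time_s: 5.63
ee_pos: [0.5192, 0.3666, 0.1979]
tool_rot: [[0.001, 0.034, 0.999], [0.003, 0.999, -0.034], [-1.0, 0.003, 0.0]]
ft_force: [-0.8, -0.4, -1.5]
finger_gap: 0.268
```

```bash
python3 - <<'E'
from pose import *
log()
print(rel([.5197,.3628,.052],down(87.8)))
E
```

```text
t 5.6333 p [0.5192 0.3666 0.1979] q [29.5 29.4 11.7 72.3  0.1 31.4] F [-0.8 -0.4 -1.5] M [-0.02  0.02 -0.02] gap 0.268 x [ 0.001  0.003 -1.   ] y [0.034 0.999 0.003]
(array([ 0.0041,  0.0005, -0.0025]), array([14.59, -0.42,  0.05]))
```

Call:
carry_out(plan="0 0 0 2.5 -0.2 0 5; 0 0 0 5.5 -0.2 0 5; 0 0 0 8.5 -0.2 0 5; 0 0 0 11 -0.2 0 5; 0 0 0 13 -0.2 0 5; 0 0 0 14 -0.2 0 5; 0 0 0 14.5 -0.2 0 5; 0 0 0 14.5 -0.2 0 5")

```text
time_s: 6.3
ee_pos: [0.5207, 0.3599, 0.0533]
tool_rot: [[-0.0, 0.042, 0.999], [-0.0, 0.999, -0.042], [-1.0, -0.0, -0.0]]
ft_force: [-0.1, 0.3, 0.4]
finger_gap: 0.268
```

```bash
python3 - <<'E'
from pose import *; from h import *
log()
cv2.imwrite(f'pics/side4.png',robot.read_camera('side')[:,:,::-1])
c=cv2.resize(cv2.imread('pics/side4.png')[150:290,150:310],None,fx=5,fy=5,interpolation=2)[:600]
cv2.imwrite('pics/a5.png',cv2.convertScaleAbs(c,alpha=1.5))
E
```

```text
t 6.3 p [0.5207 0.3599 0.0533] q [28.9 34.  -2.6 53.4 -0.  31.3] F [-0.1  0.3  0.4] M [ 0.02  0.02 -0.05] gap 0.268 x [-0. -0. -1.] y [ 0.042  0.999 -0.   ]
```

View pics/a5.png

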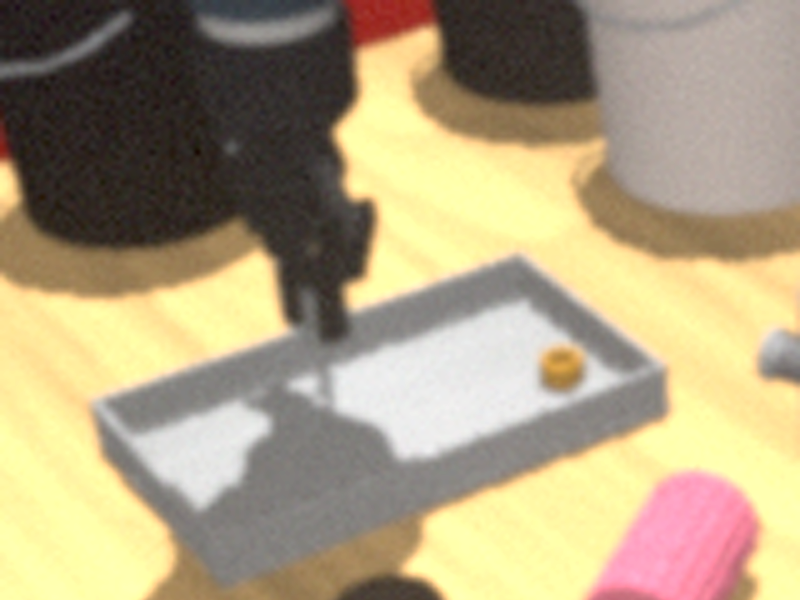

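Call:
carry_out(plan="0 0 0 0.1 0 0 20; 0 0 0 0.1 0 0 40; 0 0 0 0.1 0 0 50; 0 0 0 0.1 0 0 55; 0 0 0 0.1 0 0 55; 0 0 0 -0.5 0 0 55; 0 0 0 -2.5 0 0 55; 0 0 0 -5 0 0 55")

```text
time_s: 7.02
ee_pos: [0.519, 0.359, 0.1022]
tool_rot: [[-0.004, 0.042, 0.999], [-0.002, 0.999, -0.042], [-1.0, -0.002, -0.004]]
ft_force: [0.0, 0.5, 0.3]
finger_gap: 0.55
```

```bash
python3 - <<'E'
from pose import *; from h import *
log()
cv2.imwrite(f'pics/side5.png',robot.read_camera('side')[:,:,::-1])
c=cv2.resize(cv2.imread('pics/side5.png')[150:290,150:310],None,fx=5,fy=5,interpolation=2)[:600]
cv2.imwrite('pics/a6.png',cv2.convertScaleAbs(c,alpha=1.5))
E
```

```text
t 7.0167 p [0.519  0.359  0.1022] q [28.9 31.8  1.3 59.8  0.  31.3] F [0.  0.5 0.3] M [-0.05 -0.03  0.04] gap 0.55 x [-0.004 -0.002 -1.   ] y [ 0.042  0.999 -0.002]
```

View pics/a6.png

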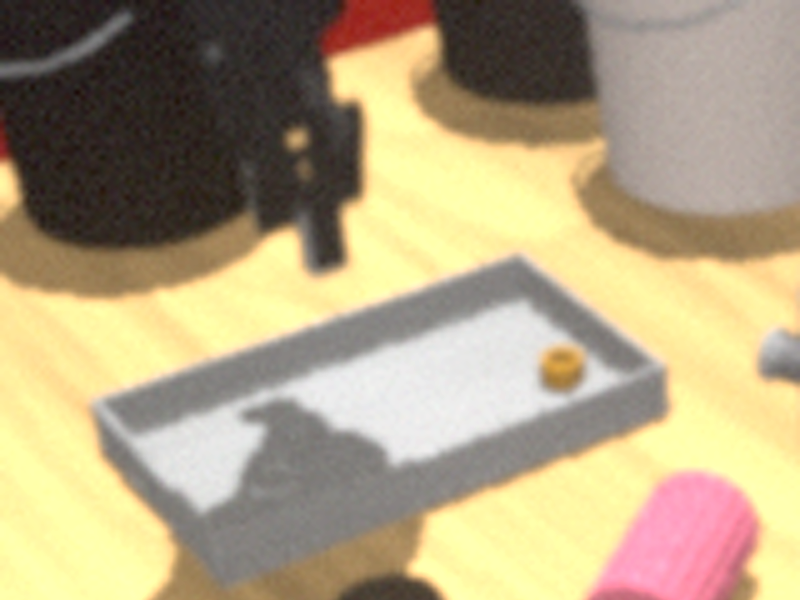

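```bash
python3 - <<'E'
from pose import *
print(fp(0,80.5,0),rel([*fp(0,80.5,0)[:2],.23],down(21.3)))
E
```

```text
[0.58625828 0.03410114 0.164     ] (array([ 1.1573,  0.0025, -0.0054]), array([-12.14, -32.36,   7.8 ]))
```

Call:
carry_out(plan="0 0 0 -3.5 0 0 55; 0.1 0 0 -7 -1 0 55; 0.2 0 0 -10 -3.5 0.5 55; 0.3 0 0 -12.5 -7 1.5 55; 0.4 0 0 -14 -11 2.5 55; 0.5 0 0 -14 -15 3.5 55; 0.6 0 0 -14 -19 4.5 55; 0.7 0 0 -14 -22.5 5.5 55")

```text
time_s: 7.73
ee_pos: [0.5667, 0.131, 0.2448]
tool_rot: [[0.002, 0.679, 0.734], [0.0, 0.734, -0.679], [-1.0, 0.002, 0.002]]
ft_force: [0.5, 0.4, -0.3]
finger_gap: 0.549
```

```bash
python3 - <<'E'
from pose import *; from h import *
log();print(rel([*fp(0,80.5,0)[:2],.22],down(21.3)))
for n in('side','top'): cv2.imwrite(f'pics/{n}6.png',robot.read_camera(n)[:,:,::-1])
c=cv2.resize(cv2.imread('pics/top6.png')[190:340,100:240],None,fx=4,fy=4,interpolation=2)
d=cv2.resize(cv2.imread('pics/side6.png')[180:280,160:300],None,fx=4,fy=4,interpolation=2)
d=cv2.copyMakeBorder(d,0,200,0,0,0)[:,:]
c=np.hstack([c,cv2.resize(d,None,fx=.43,fy=1)[:600]]) if 0 else c
cv2.imwrite('pics/a7.png',cv2.convertScaleAbs(c,alpha=1.5))
E
```

```text
t 7.7333 p [0.5667 0.131  0.2448] q [ 6.8 22.1  7.4 75.1 -0.  49.5] F [ 0.5  0.4 -0.3] M [ 0.03 -0.03  0.02] gap 0.549 x [ 0.002  0.    -1.   ] y [0.679 0.734 0.002]
(array([ 0.4526,  0.0012, -0.0022]), array([ 2.48, -5.79,  8.01]))
```

View pics/a7.png

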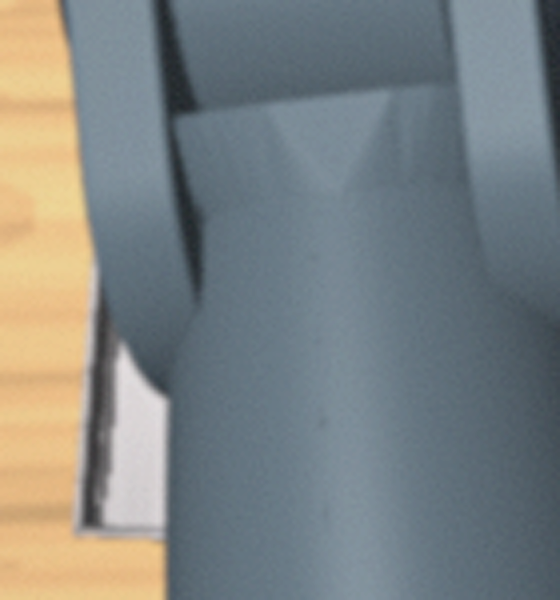

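View pics/side6.png

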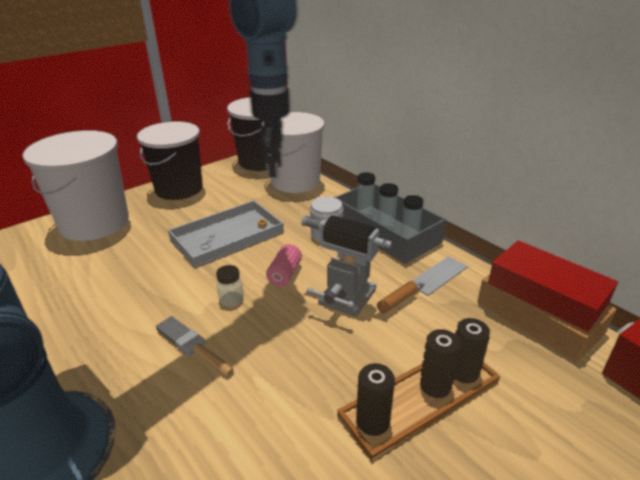

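The clip lies in the tray at (208,242). On to the axle grip.

Call:
carry_out(plan="0.08 0 0 0 -1 1.4 55; 0.16 0 0 0 -2 2.8 55; 0.24 0 0 0 -3 4.2 55; 0.32 0 0 0.5 -4 5.6 55; 0.4 0 0 1.5 -5 7 55; 0.452 0 0 2.5 -5.8 8 55; 0.452 0 0 2.5 -5.8 8 55; 0.452 0 0 2.5 -5.8 8 55")

```text
time_s: 8.5
ee_pos: [0.5855, 0.0364, 0.2181]
tool_rot: [[-0.001, 0.929, 0.369], [0.001, 0.369, -0.929], [-1.0, -0.001, -0.001]]
ft_force: [0.0, 0.6, 1.0]
finger_gap: 0.551
```

```bash
python3 - <<'E'
from pose import *; from h import *
log();print(rel([*fp(0,80.5,0)[:2],.15],down(21.3)))
print('clip',plane('side',(208,242),.008))
cv2.imwrite(f'pics/side7.png',robot.read_camera('side')[:,:,::-1])
im=cv2.imread('pics/side7.png');c=cv2.resize(im[160:260,280:400],None,fx=6,fy=6,interpolation=2)
p=robot.sense()['ee_pos'];R=robot.sense()['tool_rot']
for s in(-.023,.023):
    for w in(-.011,.011): cv2.circle(c,tuple(int(v) for v in (proj('side',p+R@[-.006,s,w])-[280,160]+.5)*6),3,(0,0,255),-1)
cv2.imwrite('pics/a8.png',cv2.convertScaleAbs(c,alpha=1.5))
crop(im,160,190,140,90,5,'pics/a8b.png')
E
```

```text
t 8.5 p [0.5855 0.0364 0.2181] q [-2.7 23.3  5.1 72.   0.  65.7] F [0.  0.6 1. ] M [-0.01  0.01  0.01] gap 0.551 x [-0.001  0.001 -1.   ] y [ 0.929  0.369 -0.001]
(array([ 0.0063, -0.0012,  0.0009]), array([ 6.81, -0.01,  0.25]))
clip [0.48253534 0.33090467 0.008     ]
```

View pics/a8.png

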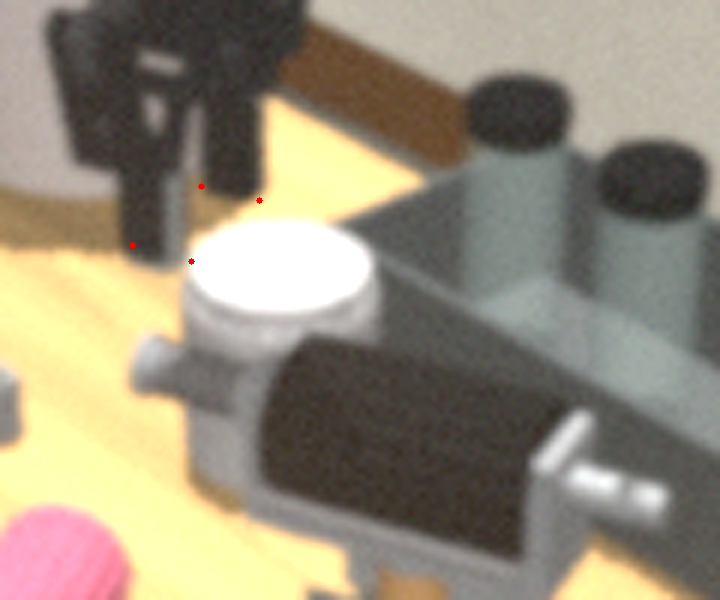

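View pics/a8b.png

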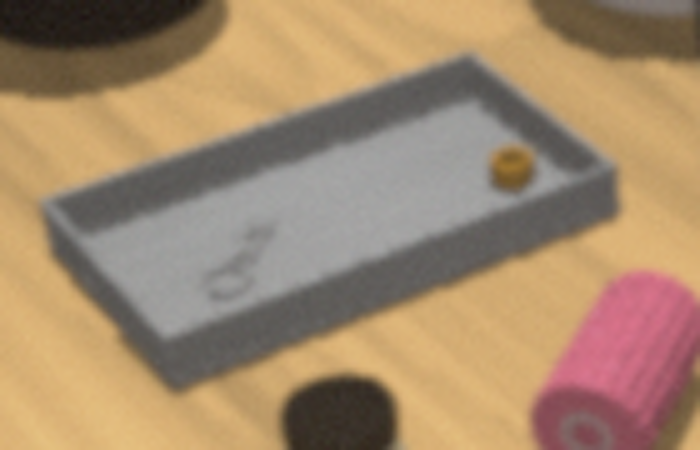

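Call:
carry_out(plan="0 0 0 1.5 0 0.25 55; 0 0 0 3.2 0 0.25 55; 0 0 0 4.8 0 0.25 55; 0 0 0 6 0 0.25 55; 0 0 0 6.8 0 0.25 55; 0 0 0 6.8 0 0.25 40; 0 0 0 6.8 0 0.25 20; 0 0 0 6.8 0 0.25 5")

```text
time_s: 9.22
ee_pos: [0.5869, 0.0343, 0.1514]
tool_rot: [[0.0, 0.929, 0.369], [0.0, 0.369, -0.929], [-1.0, 0.001, -0.0]]
ft_force: [-1.3, 1.3, -0.9]
finger_gap: 0.2
```

Call:
carry_out(plan="0 0 0 0 0 0 3; 0 0 0 0 0 0 3; 0 0 0 0 0 0 3; 0 0 0 0 0 0 3; 0 0 0 0 0 -0.3 3; 0 0 0 0 0 -0.7 3; 0 0 0 0 0 -1.2 3; 0 0 0 0 0 -1.8 3")

```text
time_s: 9.88
ee_pos: [0.5818, 0.0479, 0.151]
tool_rot: [[0.003, 0.931, 0.366], [-0.005, 0.366, -0.931], [-1.0, 0.001, 0.006]]
ft_force: [0.8, -6.2, 1.3]
finger_gap: 0.198
```

```bash
python3 - <<'E'
from pose import *; from h import *
log()
tc=np.array([.5385,.330]);tx=np.array([.9993,-.0384]);ty=np.array([.0384,.9993])
for u in((206,247),(213,236)):
    p=plane('side',u,.008)[:2]-tc; print('tray xy',p@tx,p@ty)
im=robot.read_camera('side')[:,:,::-1];cv2.imwrite('pics/side8.png',im);crop(im,280,170,120,100,5,'pics/a9.png')
E
```

```text
t 9.8833 p [0.5818 0.0479 0.151 ] q [-1.4 24.4 -3.2 62.2 -0.3 67.2] F [ 0.8 -6.2  1.3] M [-1.13 -0.08 -0.07] gap 0.198 x [ 0.003 -0.005 -1.   ] y [0.931 0.366 0.001]
tray xy -0.06980915336091036 -0.0180359236778871
tray xy -0.033578068079781496 0.015466881729157346
```

View pics/a9.png

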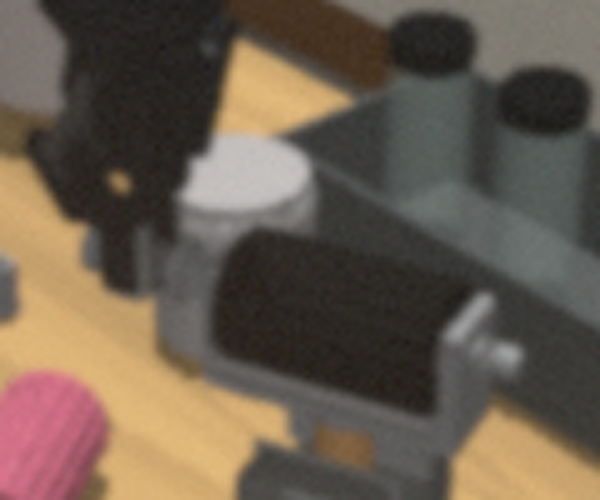

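Call:
carry_out(plan="0 0 0 0 0 -1.5 3; 0 0 0 0 0 -3 3; 0 0 0 0 0 -5 3; 0 0 0 0 0 -7 3; 0 0 0 0 0 -9 3; 0 0 0 0 0 -11 3; 0 0 0 0 0 -12.7 3; 0 0 0 0 0 -14 3")

```text
time_s: 10.6
ee_pos: [0.5284, 0.1821, 0.15]
tool_rot: [[0.0, 0.929, 0.369], [0.001, 0.369, -0.929], [-1.0, 0.0, -0.001]]
ft_force: [-0.2, -0.4, -1.8]
finger_gap: 0.198
```

```bash
python3 - <<'E'
from pose import *; from h import *
log()
p=robot.sense()['ee_pos'];print('drawn',((p-fp(0,80.5,0))@Y*1000).round(1))
im=robot.read_camera('side')[:,:,::-1];cv2.imwrite('pics/side9.png',im);crop(im,230,150,160,120,5,'pics/a10.png')
E
```

```text
t 10.6 p [0.5284 0.1821 0.15  ] q [12.5 21.8 -7.4 60.8  0.1 80.8] F [-0.2 -0.4 -1.8] M [ 0.12  0.05 -0.02] gap 0.198 x [ 0.     0.001 -1.   ] y [0.929 0.369 0.   ]
drawn 158.9
```

View pics/a10.png

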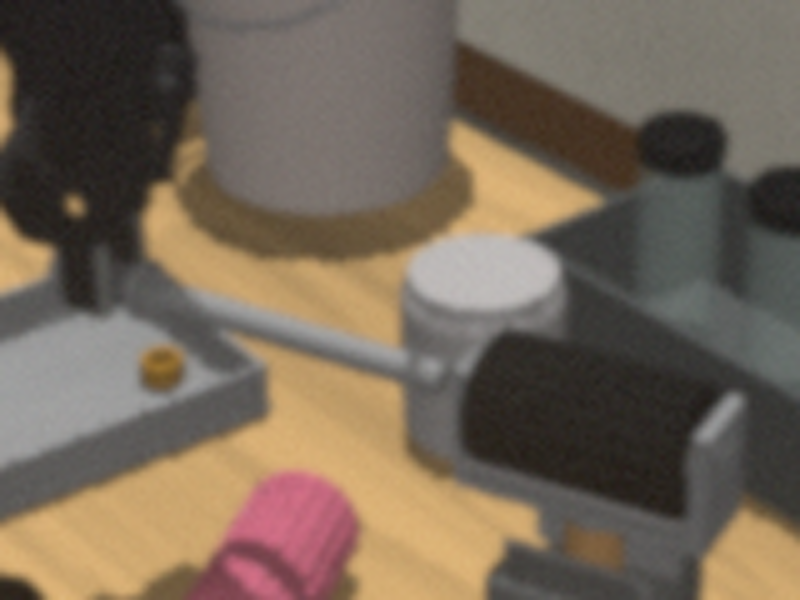

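```bash
python3 - <<'E'
from pose import *; from h import *
print('bucket base near edge',plane('side',(297,196),0),plane('side',(175,200),0),plane('side',(255,168),0))
print(rel([.4641,.3709,.22],down(87.8)))
E
```

```text
bucket base near edge [0.80353738 0.38513516 0.        ] [0.52056057 0.59635195 0.        ] [0.81320438 0.62233214 0.        ]
(array([-1.1526, -0.0027, -0.0017]), array([ -6.95,   1.06, -19.73]))
```

Call:
carry_out(plan="0 0 0 -2 0 -0.5 3; 0 0 0 -4 0 -1.5 3; -0.12 0 0 -6 0.1 -4 3; -0.24 0 0 -7 0.3 -7 3; -0.36 0 0 -7 0.5 -10 3; -0.48 0 0 -7 0.7 -13 3; -0.6 0 0 -7 0.9 -16 3; -0.72 0 0 -7 1.1 -19 3")

```text
time_s: 11.32
ee_pos: [0.4687, 0.3625, 0.22]
tool_rot: [[0.0, 0.451, 0.892], [0.0, 0.892, -0.451], [-1.0, 0.0, -0.0]]
ft_force: [0.2, 0.7, -2.7]
finger_gap: 0.199
```

```bash
python3 - <<'E'
from pose import *; from h import *
log()
print(rel([.4641,.3709,.1],down(87.8)))
E
```

```text
t 11.3167 p [0.4687 0.3625 0.22  ] q [31.6 23.9  6.3 72.5  0.  58.4] F [ 0.2  0.7 -2.7] M [ 0.07  0.   -0.  ] gap 0.199 x [ 0.  0. -1.] y [0.451 0.892 0.   ]
(array([-4.299e-01, -0.000e+00, -2.000e-04]), array([12.  ,  0.53, -0.79]))
```

Call:
carry_out(plan="-0.11 0 0 0 0.2 -0.3 3; -0.22 0 0 1 0.4 -0.6 3; -0.33 0 0 3 0.5 -0.8 3; -0.43 0 0 5.5 0.5 -0.8 3; -0.43 0 0 8.5 0.5 -0.8 3; -0.43 0 0 11 0.5 -0.8 3; -0.43 0 0 13 0.5 -0.8 3; -0.43 0 0 14 0.5 -0.8 3")

```text
time_s: 11.98
ee_pos: [0.4624, 0.3681, 0.0767]
tool_rot: [[-0.005, 0.044, 0.999], [-0.003, 0.999, -0.044], [-1.0, -0.003, -0.004]]
ft_force: [-1.0, -0.4, -2.1]
finger_gap: 0.197
```

```bash
python3 - <<'E'
from pose import *; from h import *
log()
print(rel([.4641,.3709,.008],down(87.8)))
im=robot.read_camera('side')[:,:,::-1];cv2.imwrite('pics/side10.png',im);crop(im,150,150,160,120,5,'pics/a11.png')
E
```

```text
t 11.9833 p [0.4624 0.3681 0.0767] q [32.4 28.7 -8.  53.6  0.  34.9] F [-1.  -0.4 -2.1] M [ 0.    0.15 -0.  ] gap 0.197 x [-0.005 -0.003 -1.   ] y [ 0.044  0.999 -0.003]
(array([-0.0056, -0.0044,  0.0029]), array([6.87, 0.31, 0.19]))
```

View pics/a11.png

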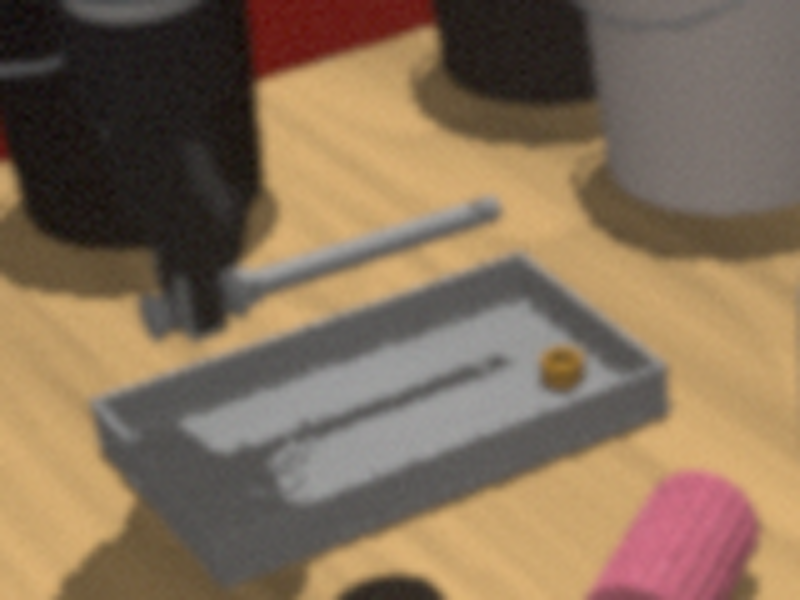

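Call:
carry_out(plan="0 0 0 1.5 0.3 0.2 3; 0 0 0 3 0.3 0.2 3; 0 0 0 4.5 0.3 0.2 3; 0 0 0 5.7 0.3 0.2 3; 0 0 0 6.4 0.3 0.2 3; 0 0 0 6.7 0.3 0.2 3; 0 0 0 6.7 0.3 0.2 3; 0 0 0 6.7 0.3 0.2 3")

```text
time_s: 12.7
ee_pos: [0.467, 0.3728, 0.0142]
tool_rot: [[0.001, 0.044, 0.999], [0.001, 0.999, -0.044], [-1.0, 0.001, 0.001]]
ft_force: [0.2, 0.8, -2.9]
finger_gap: 0.199
```

```bash
python3 - <<'E'
from pose import *; from h import *
log()
im=robot.read_camera('side')[:,:,::-1];cv2.imwrite('pics/side11.png',im);crop(im,150,150,160,120,5,'pics/a12.png')
E
```

```text
t 12.7 p [0.467  0.3728 0.0142] q [ 32.5  32.6 -11.7  45.6   0.   35. ] F [ 0.2  0.8 -2.9] M [0.01 0.07 0.  ] gap 0.199 x [ 0.001  0.001 -1.   ] y [0.044 0.999 0.001]
```

View pics/a12.png

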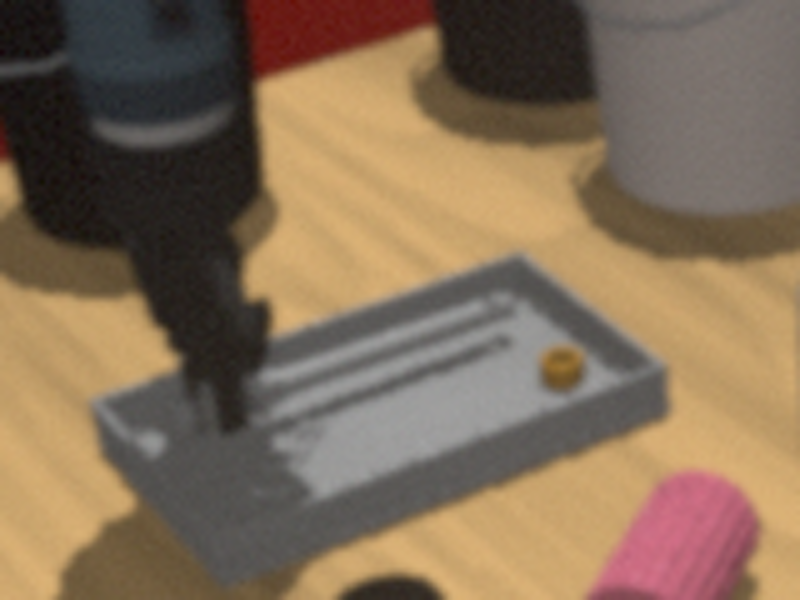

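Call:
carry_out(plan="0 0 0 0.3 -0.1 0 3; 0 0 0 0.6 -0.2 0 3; 0 0 0 0.7 -0.2 0 3; 0 0 0 0.7 -0.2 0 3; 0 0 0 0.7 -0.2 0 25; 0 0 0 0.7 -0.2 0 33; 0 0 0 0.7 -0.2 0 35; 0 0 0 0.7 -0.2 0 35")

```text
time_s: 13.42
ee_pos: [0.4665, 0.3706, 0.0066]
tool_rot: [[0.001, 0.044, 0.999], [0.0, 0.999, -0.044], [-1.0, 0.0, 0.001]]
ft_force: [-0.2, -0.4, -0.6]
finger_gap: 0.348
```

Call:
carry_out(plan="0 0 0 -0.2 0 0 35; 0 0 0 -0.6 0 0 35; 0 0 0 -1.5 0 0 35; 0 0 0 -3 0 0 35; 0 0 0 -6 0 0 35; 0 0 0 -9.5 0 0 35; 0 0 0 -13 0 0 35; 0 0 0 -16 0 0 50")

```text
time_s: 14.08
ee_pos: [0.4666, 0.3706, 0.1698]
tool_rot: [[0.002, 0.044, 0.999], [0.001, 0.999, -0.044], [-1.0, 0.001, 0.002]]
ft_force: [1.8, 1.4, 0.4]
finger_gap: 0.475
```

```bash
python3 - <<'E'
from pose import *; from h import *
log()
im=robot.read_camera('side')[:,:,::-1];cv2.imwrite('pics/side12.png',im);crop(im,150,150,160,120,5,'pics/a13.png')
crop(im,290,190,120,120,5,'pics/a13b.png')
E
```

```text
t 14.0833 p [0.4666 0.3706 0.1698] q [32.4 25.2  0.9 65.5  0.  34.9] F [1.8 1.4 0.4] M [ 0.02 -0.08 -0.  ] gap 0.475 x [ 0.002  0.001 -1.   ] y [0.044 0.999 0.001]
```

View pics/a13.png

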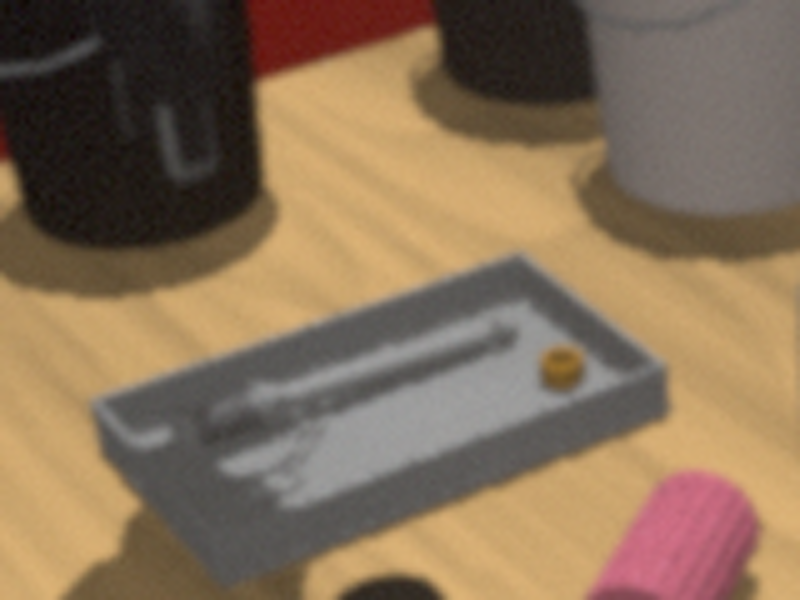

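View pics/a13b.png

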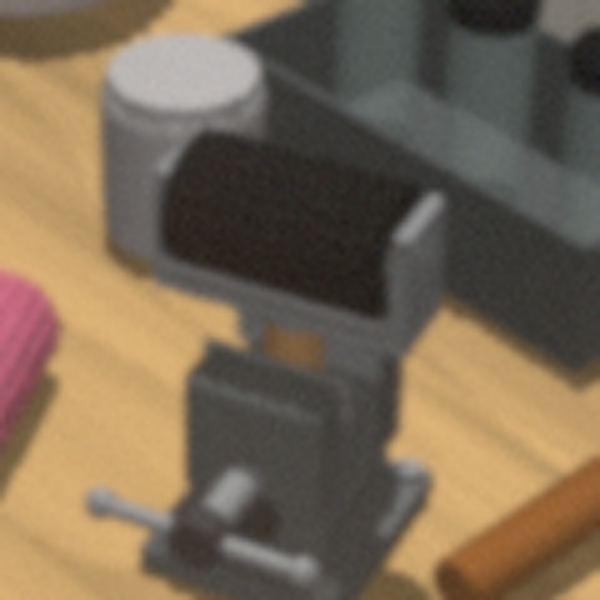

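```bash
python3 - <<'E'
import json,numpy as np
from scipy.optimize import least_squares
L=[json.loads(l) for l in open('log.jsonl')]
q=np.radians([l['joint_positions'] for l in L]);p=np.array([l['ee_pos'] for l in L]);R=np.array([l['tool_rot'] for l in L])
c,s=np.cos(q[:,0]),np.sin(q[:,0])
u=c*p[:,0]+s*p[:,1]; v=-s*p[:,0]+c*p[:,1]
print('lateral',v.round(4))
A=q[:,1];B=q[:,1]-q[:,2]
def f(x):
    r0,z0,a1,a2,b1,b2=x
    r=r0+a1*np.sin(A)+a2*np.cos(A)+b1*np.cos(B)+b2*np.sin(B)
    z=z0+a1*np.cos(A)-a2*np.sin(A)-b1*np.sin(B)+b2*np.cos(B)
    return np.r_[r-u,z-p[:,2]]
o=least_squares(f,[0,.1,.3,0,.3,0]);print(o.x.round(4),np.abs(f(o.x)).max())
print('pitch',np.degrees(B+q[:,3])[:5])
E
```

```text
lateral [0.0633 0.0633 0.0633 0.063  0.0633 0.0633 0.0633 0.0633 0.0633 0.0639
 0.0633 0.0633 0.0633 0.0635 0.0617 0.0636 0.0633 0.0633 0.0633 0.0633]
[-2.000e-04 -1.878e-01  4.962e-01  8.000e-04  3.835e-01  7.320e-02] 0.003028690775706777
pitch [90.10354625 90.02253677 90.02959836 90.42951316 89.98153989]
```

```bash
cat >> pose.py <<'E'
def horiz(delta,sgn=1):
    d=np.radians(delta); t=-np.cos(d)*Y-np.sin(d)*Z; y=sgn*X; return np.c_[t,y,np.cross(t,y)]
E
python3 - <<'E'
from pose import *
for s in(1,-1): print(rel([.55,.13,.27],horiz(20,s)))
E
```

```text
(array([ 0.994 , -1.0714, -0.7114]), array([ -9.45, -23.8 ,   9.2 ]))
(array([-1.7044,  0.7879, -1.1867]), array([ -9.45, -23.8 ,   9.2 ]))
```

Call:
carry_out(plan="0 0 0 -3 0 0 60; 0.06 -0.07 -0.05 -6 -1 0.5 70; 0.13 -0.14 -0.09 -8 -3 1 80; 0.2 -0.21 -0.14 -9.5 -5 2 80; 0.27 -0.28 -0.19 -9.5 -7 2.7 80; 0.34 -0.36 -0.24 -9.5 -9 3.4 80; 0.41 -0.44 -0.29 -9.5 -11 4.2 80; 0.48 -0.51 -0.34 -9.5 -12 4.6 80")

```text
time_s: 14.8
ee_pos: [0.5072, 0.2468, 0.2634]
tool_rot: [[0.367, 0.556, 0.746], [-0.441, 0.81, -0.386], [-0.819, -0.187, 0.543]]
ft_force: [-0.3, 0.0, -1.2]
finger_gap: 0.801
```

```bash
cat > kin.py <<'E'
import json,numpy as np
from scipy.optimize import least_squares
from scipy.spatial.transform import Rotation as Ro
def rot(ax,a): return Ro.from_rotvec(np.array(ax)*a).as_matrix()
# params: L1,b1,b2,z0,lat_a(before J5),lat_b(after J5),d45,D,sg5, n offset
def fk(q,x,s5):
    L1,b1,b2,z0,la,lb,d4,D,no=x
    q=np.radians(q);A=q[1];B=q[1]-q[2];th=B+q[3]
    u=lambda a:np.array([np.cos(a),0,-np.sin(a)]); n=lambda a:np.array([np.sin(a),0,np.cos(a)])
    p=np.array([0,0,z0])+L1*n(A)+b1*u(B)+b2*n(B)+np.array([0,la,0])+d4*u(th)+no*n(th)
    W=np.c_[u(th),[0,1,0],n(th)]   # J5 about n
    W=W@rot([0,0,1],s5*q[4])
    p=p+W@np.array([D,lb,0])
    # J6 about tool x; at down, j6=90 -> tool y = +u => tool y = n at th=90
    c,s=np.cos(q[5]),np.sin(q[5])
    y=W@np.array([0,c,s]); t=W[:,0]   # provisional
    R=np.c_[t,y,np.cross(t,y)]
    Z1=rot([0,0,1],q[0]); return Z1@p,Z1@R
def data():
    L=[json.loads(l) for l in open('log.jsonl')]
    return [(np.array(l['joint_positions']),np.array(l['ee_pos']),np.array(l['tool_rot'])) for l in L]
def fit():
    d=data();best=None
    for s5 in(1,-1):
        f=lambda x:np.concatenate([np.r_[fk(q,x,s5)[0]-p,.0*0] for q,p,R in d]+[0.003*(x[[4,5,6,8]]-[.0633,0,.06,0])])
        o=least_squares(f,[.496,.3835,.073,.15,.0633,0,.1,.24,0])
        e=max(np.abs(fk(q,o.x,s5)[1]-R).max() for q,p,R in d[-3:])
        if best is None or o.cost<best[1].cost: best=(s5,o,e)
    return best
if __name__=='__main__':
    s5,o,e=fit();print(s5,o.x.round(4),o.cost,'Rerr',e)
    print([np.linalg.norm(fk(q,o.x,s5)[0]-p).round(4) for q,p,R in data()[-4:]])
    q,p,R=data()[-1];print(fk(q,o.x,s5)[1].round(3),R.round(3))
E
python3 -c "
from pose import *;log()"; python3 kin.py
```

```text
t 14.8 p [0.5072 0.2468 0.2634] q [ 37.7  18.7  -3.2  66.7 -35.   68.5] F [-0.3  0.  -1.2] M [ 0.4   0.38 -0.04] gap 0.801 x [ 0.367 -0.441 -0.819] y [ 0.556  0.81  -0.187]
1 [ 0.4978  0.3835  0.073   0.2586  0.0633 -0.      0.1372  0.3107  0.    ] 2.7166018461403032e-08 Rerr 4.440892098500626e-16
[np.float64(0.0), np.float64(0.0), np.float64(0.0), np.float64(0.0)]
[[ 0.367  0.556  0.746]
 [-0.441  0.81  -0.386]
 [-0.819 -0.187  0.543]] [[ 0.367  0.556  0.746]
 [-0.441  0.81  -0.386]
 [-0.819 -0.187  0.543]]
```

```bash
cat > ik.py <<'E'
from kin import *; from pose import *
LO=np.array([-156.06,-48.1,-58.44,-101.28,-78.64,-180]);HI=np.array([156.06,94.91,69.94,121.22,73.56,180])
s5,o,_=fit();xx=o.x
def ik(p,R,q0):
    def f(q):
        P,Q=fk(q,xx,s5);return np.r_[(P-p)*5,(Q-R).ravel()]
    r=least_squares(f,np.clip(q0,LO+.1,HI-.1),bounds=(LO,HI),x_scale=30)
    return r.x,np.abs(r.fun).max()
row=np.radians(-7.7)
def rackR(delta,hs=-1,js=1,az=0):
    d=np.radians(delta);a=row+np.radians(az);h=hs*np.array([np.cos(a),np.sin(a),0]);t=-np.cos(d)*Z-np.sin(d)*h
    # pick frame: y=sgn*X ; X->? roller frame (X,Y,Z)->(k,Z,h): k = Y x Z -> Z x h
    k=np.cross(Z,h); y=js*k; return np.c_[t,y,np.cross(t,y)]
if __name__=='__main__':
    from bench import robot
    q0=robot.sense()['joint_positions']
    for de in(15,20,25):
      for sg in(1,-1):
        R=horiz(de,sg);t=R[:,0];g=fp(0,38,-3);pick=g+t*.0187
        for nm,p in(('pre',pick-t*.1),('pick',pick),('lift',pick+[0,0,.08]),('lift2',pick+[0,0,.15])):
            q,e=ik(p,R,q0);print(de,sg,nm,q.round(1),e.round(4),p.round(3))
    for hs in(-1,1):
      for js in(1,-1):
        R=rackR(20,hs,js);p=np.array([.4985,-.316,.010+.046+.038])+R[:,0]*.0187
        for up in(0,.1):
            q,e=ik(p+[0,0,up],R,[-38,25,0,60,0,0]);print('rack',hs,js,up,q.round(1),e.round(4))
E
python3 ik.py
```

```text
15 1 pre [ 30.5  43.1  -5.9  71.9 -72.4 122.1] 0.0 [0.573 0.068 0.182]
15 1 pick [ 20.8  35.8 -22.7  29.6 -75.   88. ] 0.0 [ 0.608 -0.022  0.156]
15 1 lift [ 20.8  29.4 -19.   39.7 -75.   88. ] 0.0 [ 0.608 -0.022  0.236]
15 1 lift2 [ 20.8  25.  -14.2  48.9 -75.   88. ] 0.0 [ 0.608 -0.022  0.306]
15 -1 pre [ 30.5  43.1  -5.9  71.9 -72.4 -57.9] 0.0 [0.573 0.068 0.182]
15 -1 pick [ 20.8  35.8 -22.7  29.6 -75.  -92. ] 0.0 [ 0.608 -0.022  0.156]
15 -1 lift [ 20.8  29.4 -19.   39.7 -75.  -92. ] 0.0 [ 0.608 -0.022  0.236]
15 -1 lift2 [ 20.8  25.  -14.2  48.9 -75.  -92. ] 0.0 [ 0.608 -0.022  0.306]
20 1 pre [ 29.5  38.   -8.5  65.  -68.4 112.9] 0.0 [0.574 0.066 0.189]
20 1 pick [ 20.   33.3 -22.6  30.5 -70.   86.2] 0.0 [ 0.608 -0.022  0.155]
20 1 lift [ 20.   27.3 -18.3  40.8 -70.   86.2] 0.0 [ 0.608 -0.022  0.235]
20 1 lift2 [ 20.   23.3 -13.   50.2 -70.   86.2] 0.0 [ 0.608 -0.022  0.305]
20 -1 pre [ 29.5  38.   -8.5  65.  -68.4 -67.1] 0.0 [0.574 0.066 0.189]
20 -1 pick [ 20.   33.3 -22.6  30.5 -70.  -93.8] 0.0 [ 0.608 -0.022  0.155]
20 -1 lift [ 20.   27.3 -18.3  40.8 -70.  -93.8] 0.0 [ 0.
[... 433 characters left out ...]
 -74. ] 0.0 [0.575 0.063 0.195]
25 -1 pick [ 19.   31.1 -22.2  31.8 -64.9 -95.4] 0.0 [ 0.608 -0.021  0.153]
25 -1 lift [ 19.   25.4 -17.4  42.3 -64.9 -95.4] 0.0 [ 0.608 -0.021  0.233]
25 -1 lift2 [ 19.   21.7 -11.6  51.7 -64.9 -95.4] 0.0 [ 0.608 -0.021  0.303]
rack -1 1 0 [-44.4  17.1 -30.5  26.1  11.8 145. ] 0.0
rack -1 1 0.1 [-44.4  11.2 -21.6  40.9  11.8 145. ] 0.0
rack -1 -1 0 [-44.4  17.1 -30.5  26.1  11.8 -35. ] 0.0
rack -1 -1 0.1 [-44.4  11.2 -21.6  40.9  11.8 -35. ] 0.0
rack 1 1 0 [-34.2  44.5  16.6  80.1  -8.8 -25.1] 0.0
rack 1 1 0.1 [-34.2  41.9  26.7  92.8  -8.8 -25.1] 0.0
rack 1 -1 0 [-34.2  44.5  16.6  80.1  -8.8 154.9] 0.0
rack 1 -1 0.1 [-34.2  41.9  26.7  92.8  -8.8 154.9] 0.0
```

```bash
python3 - <<'E'
from h import *
for n in('side','top'): cv2.imwrite(f'pics/{n}13.png',robot.read_camera(n)[:,:,::-1])
E
sed 's/0.png/13.png/' ro.py > ro2.py; python3 ro2.py; cd pics; python3 -c "
import cv2,numpy as np
a=cv2.imread('mtop.png');b=cv2.imread('mside.png');h=max(a.shape[0],b.shape[0])
p=lambda i:cv2.copyMakeBorder(i,0,h-i.shape[0],0,0,0)
c=np.hstack([p(a),p(b)]);cv2.imwrite('mm2.png',cv2.resize(c,None,fx=.8,fy=.8))"
```

```text
top ((343.5220947265625, 215.91989135742188), (30.814517974853516, 51.02511978149414), 68.5522689819336) 1363.5
[[314.1000061035156, 210.89999389648438], [361.6000061035156, 192.3000030517578], [372.8999938964844, 220.89999389648438], [325.3999938964844, 239.60000610351562]]
0.162 [0.5964 0.0022 0.162 ] [ 0.6298 -0.0862  0.162 ] [ 0.6131 -0.042   0.162 ] 0.09454681667361085 110.67243000700486
0.17 [0.5954 0.0024 0.17  ] [ 0.6285 -0.0854  0.17  ] [ 0.612  -0.0415  0.17  ] 0.0937852390568472 110.67243000700485
side ((346.558837890625, 233.26473999023438), (46.324302673339844, 27.891597747802734), 14.03624439239502) 1097.0
[[320.70001220703125, 241.1999969482422], [327.5, 214.10000610351562], [372.3999938964844, 225.39999389648438], [365.6000061035156, 252.39999389648438]]
```

View pics/mm2.png

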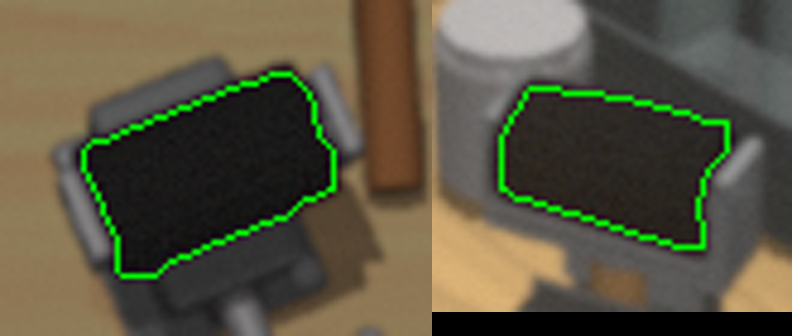

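View pics/side13.png

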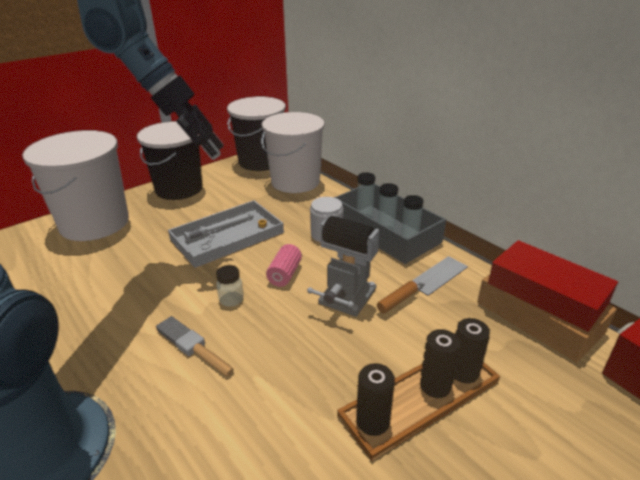

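```bash
python3 - <<'E'
from pose import *
R=horiz(20);pick=fp(0,38,-4)+R[:,0]*.0187
print(pick,rel(pick-R[:,0]*.11,R))
E
```

```text
[ 0.6080796  -0.02186765  0.15360422] (array([ 0.53  , -0.5633, -0.3591]), array([15.66, -9.22,  7.86]))
```

Call:
carry_out(plan="0.07 -0.07 -0.04 1.5 -1 0.8 100; 0.13 -0.14 -0.09 3.2 -2 1.6 100; 0.2 -0.21 -0.13 5 -3 2.6 100; 0.27 -0.28 -0.18 7 -4.2 3.6 100; 0.33 -0.35 -0.22 9 -5.4 4.6 100; 0.4 -0.42 -0.27 11 -6.6 5.6 100; 0.47 -0.49 -0.31 13 -7.8 6.6 100; 0.53 -0.56 -0.36 15 -8.8 7.5 100")

```text
time_s: 15.57
ee_pos: [0.57, 0.0819, 0.1958]
tool_rot: [[0.339, 0.933, 0.117], [-0.875, 0.359, -0.325], [-0.345, 0.007, 0.939]]
ft_force: [0.1, -0.0, 0.2]
finger_gap: 1.0
```

```bash
python3 - <<'E'
from pose import *
log()
R=horiz(20);pick=fp(0,38,-4)+R[:,0]*.0187
print(rel(pick-R[:,0]*.11,R))
E
python3 kin.py
```

```text
t 15.5667 p [0.57   0.0819 0.1958] q [ 31.1  39.2  -5.4  70.5 -67.6 117.3] F [ 0.1 -0.   0.2] M [0.72 0.31 0.02] gap 1.0 x [ 0.339 -0.875 -0.345] y [0.933 0.359 0.007]
(array([-0.0085, -0.0034,  0.0021]), array([ 0.83, -0.22, -0.18]))
1 [0.4978 0.3835 0.073  0.2596 0.0633 0.     0.1382 0.3107 0.    ] 2.751664152137141e-08 Rerr 4.440892098500626e-16
[np.float64(0.0), np.float64(0.0), np.float64(0.0), np.float64(0.0)]
[[ 0.339  0.933  0.117]
 [-0.875  0.359 -0.325]
 [-0.345  0.007  0.939]] [[ 0.339  0.933  0.117]
 [-0.875  0.359 -0.325]
 [-0.345  0.007  0.939]]
```

Call:
carry_out(plan="-0.008 -0.003 0.002 0.6 -0.2 -0.2 100; -0.008 -0.003 0.002 1.2 -0.2 -0.2 100; -0.008 -0.003 0.002 2 -0.2 -0.2 100; -0.008 -0.003 0.002 3 -0.2 -0.2 100; -0.008 -0.003 0.002 4 -0.2 -0.2 100; -0.008 -0.003 0.002 4.6 -0.2 -0.2 100; -0.008 -0.003 0.002 5 -0.2 -0.2 100; -0.008 -0.003 0.002 5 -0.2 -0.2 100")

```text
time_s: 16.23
ee_pos: [0.5845, 0.0379, 0.1761]
tool_rot: [[0.34, 0.931, 0.129], [-0.875, 0.364, -0.319], [-0.344, -0.004, 0.939]]
ft_force: [0.2, -0.0, 0.1]
finger_gap: 0.997
```

```bash
python3 - <<'E'
from pose import *; from h import *
log()
R=horiz(20);pick=fp(0,38,-4)+R[:,0]*.0187
print(rel(pick,R))
for n,(x0,y0) in {'side':(270,150),'top':(260,150)}.items():
    im=np.ascontiguousarray(robot.read_camera(n)[:,:,::-1]);cv2.imwrite(f'pics/{n}14.png',im);crop(im,x0,y0,140,110,5,f'pics/b14{n}.png')
E
```

```text
t 16.2333 p [0.5845 0.0379 0.1761] q [ 26.5  36.4 -13.   54.7 -69.2 104.8] F [ 0.2 -0.   0.1] M [0.7  0.27 0.01] gap 0.997 x [ 0.34  -0.875 -0.344] y [ 0.931  0.364 -0.004]
(array([ 0.0038, -0.0023,  0.0007]), array([6.81, 0.03, 0.1 ]))
```

View pics/b14side.png

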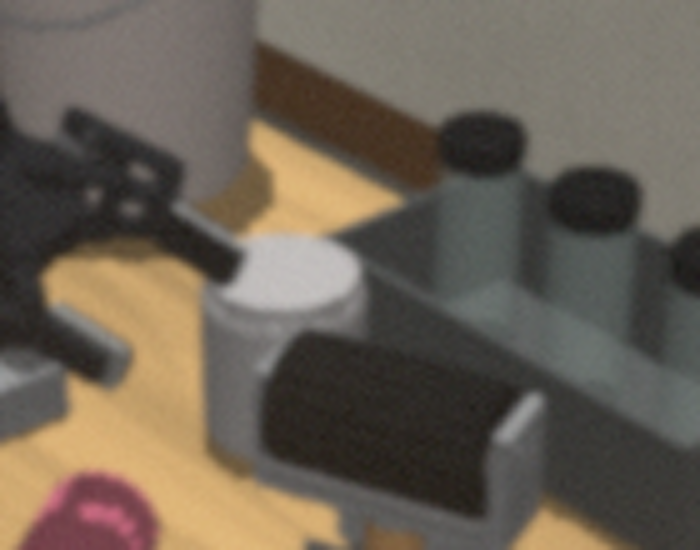

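View pics/b14top.png

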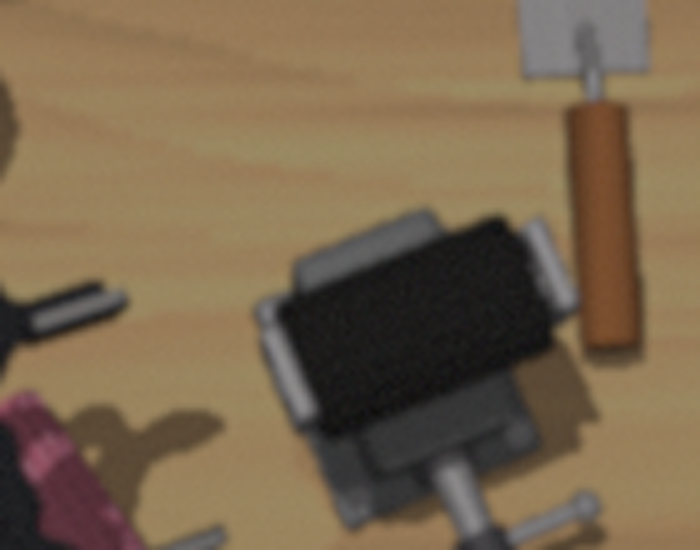

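Call:
carry_out(plan="0 0 0 1 0 0.05 100; 0 0 0 2.2 0 0.1 100; 0 0 0 3.4 0 0.1 100; 0 0 0 4.6 0 0.1 100; 0 0 0 5.6 0 0.1 100; 0 0 0 6.4 0 0.1 100; 0 0 0 6.8 0 0.1 100; 0 0 0 6.8 0 0.1 100")

```text
time_s: 17.0
ee_pos: [0.6075, -0.0216, 0.1535]
tool_rot: [[0.341, 0.931, 0.129], [-0.875, 0.365, -0.318], [-0.343, -0.004, 0.939]]
ft_force: [0.5, -0.3, -0.7]
finger_gap: 0.995
```

```bash
python3 - <<'E'
from pose import *; from h import *
log()
R=horiz(20);pick=fp(0,38,-4)+R[:,0]*.0187
print(rel(pick,R))
for n,(x0,y0) in {'side':(270,150)}.items():
    im=np.ascontiguousarray(robot.read_camera(n)[:,:,::-1]);cv2.imwrite(f'pics/{n}15.png',im);crop(im,x0,y0,140,110,5,f'pics/b15{n}.png')
E
```

```text
t 17.0 p [ 0.6075 -0.0216  0.1535] q [ 20.   33.4 -22.7  30.5 -69.9  86.1] F [ 0.5 -0.3 -0.7] M [ 0.68  0.29 -0.03] gap 0.995 x [ 0.341 -0.875 -0.343] y [ 0.931  0.365 -0.004]
(array([ 0.0047, -0.0012, -0.0001]), array([0.04, 0.04, 0.03]))
```

View pics/b15side.png

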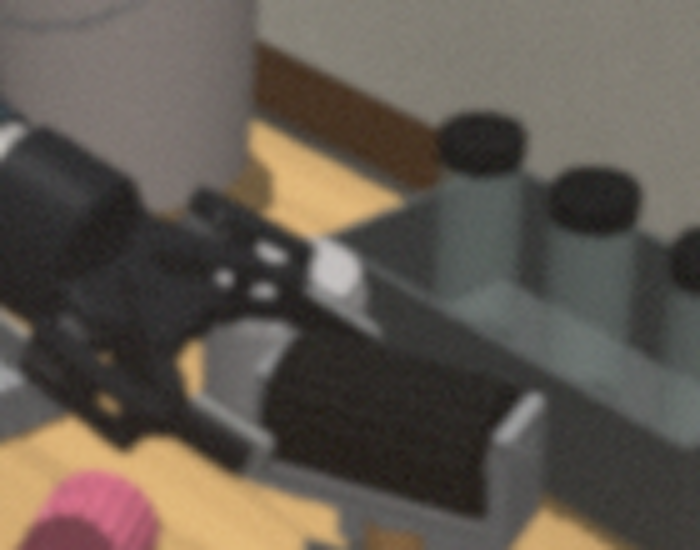

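Call:
carry_out(plan="0 0 0 0.3 0 0 90; 0 0 0 0.3 0 0 80; 0 0 0 0.3 0 0 70; 0 0 0 0.3 0 0 60; 0 0 0 0.3 0 0 50; 0 0 0 0.3 0 0 45; 0 0 0 0.3 0 0 45; 0 0 0 0.3 0 0 45")

```text
time_s: 17.72
ee_pos: [0.6087, -0.0237, 0.1528]
tool_rot: [[0.342, 0.931, 0.128], [-0.875, 0.365, -0.317], [-0.342, -0.004, 0.94]]
ft_force: [-0.1, 0.8, 2.0]
finger_gap: 0.624
```

```bash
python3 - <<'E'
from pose import *; from h import *
log()
for n,(x0,y0) in {'side':(270,150),'top':(260,150)}.items():
    im=np.ascontiguousarray(robot.read_camera(n)[:,:,::-1]);cv2.imwrite(f'pics/{n}16.png',im);crop(im,x0,y0,140,110,5,f'pics/b16{n}.png')
E
```

```text
t 17.7167 p [ 0.6087 -0.0237  0.1528] q [ 19.8  33.3 -23.1  29.4 -69.9  85.2] F [-0.1  0.8  2. ] M [ 0.61  0.24 -0.06] gap 0.624 x [ 0.342 -0.875 -0.342] y [ 0.931  0.365 -0.004]
```

View pics/b16side.png

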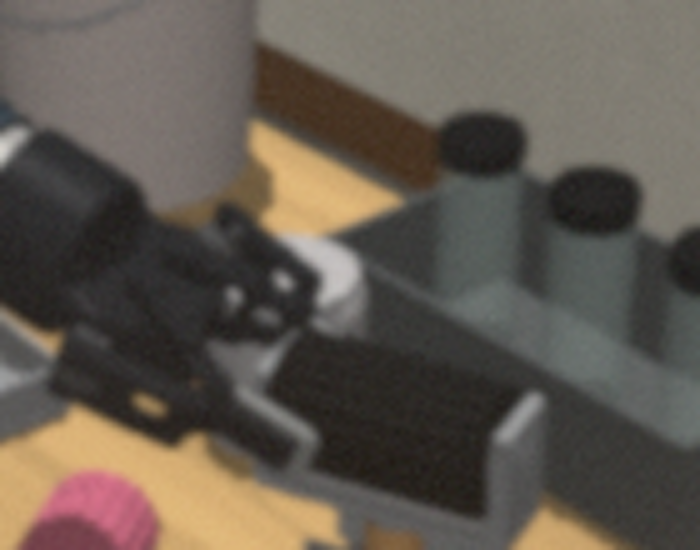

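View pics/b16top.png

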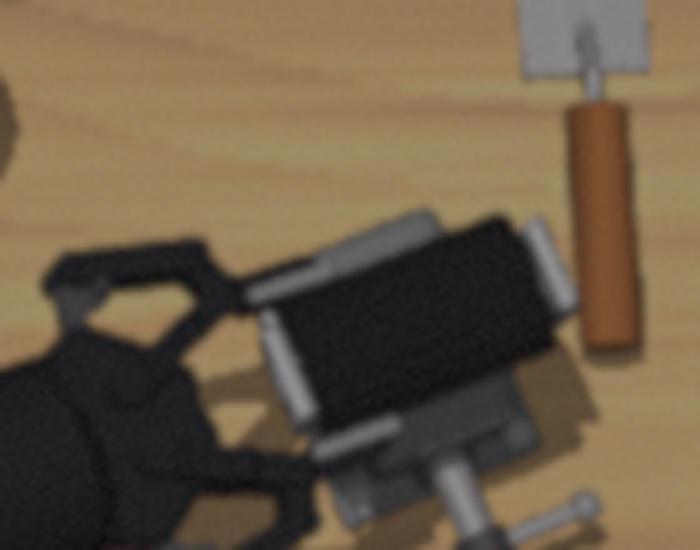

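Call:
carry_out(plan="0 0 0 0 0 0 40; 0 0 0 -0.2 0 0.6 40; 0 0 0 -0.6 0 1.6 40; 0 0 0 -1.2 0 3.2 40; 0 0 0 -1.9 0 5.2 40; 0 0 0 -2.6 0 7.2 40; 0 0 0 -3.3 0 9.2 40; 0 0 0 -4 0 11 40")

```text
time_s: 18.48
ee_pos: [0.6086, -0.0242, 0.2704]
tool_rot: [[0.341, 0.931, 0.13], [-0.875, 0.365, -0.318], [-0.344, -0.005, 0.939]]
ft_force: [0.0, -0.3, -2.6]
finger_gap: 0.631
```

```bash
python3 - <<'E'
from pose import *; from h import *
log()
for n,(x0,y0) in {'side':(270,110),'top':(260,150)}.items():
    im=np.ascontiguousarray(robot.read_camera(n)[:,:,::-1]);cv2.imwrite(f'pics/{n}17.png',im);crop(im,x0,y0,140,110,5,f'pics/b17{n}.png')
E
```

```text
t 18.4833 p [ 0.6086 -0.0242  0.2704] q [ 19.7  24.8 -16.1  44.8 -69.8  85.2] F [ 0.  -0.3 -2.6] M [1.1  0.41 0.04] gap 0.631 x [ 0.341 -0.875 -0.344] y [ 0.931  0.365 -0.005]
```

View pics/b17side.png

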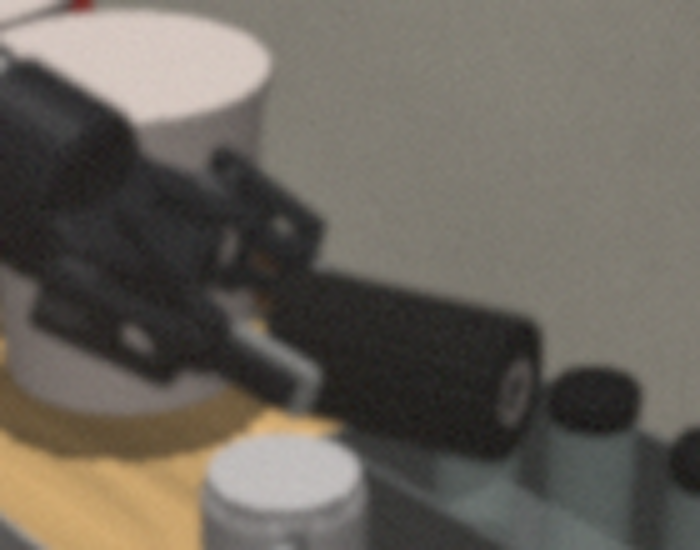

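View pics/b17top.png

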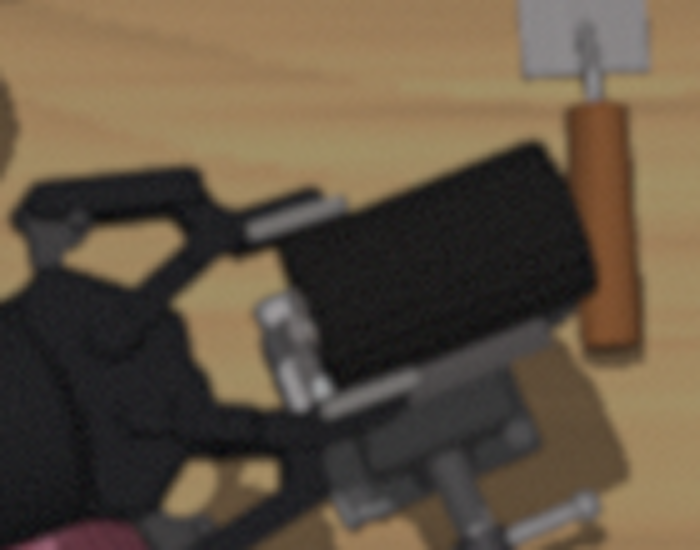

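```bash
python3 - <<'E'
from pose import *; from h import *
im=cv2.imread('pics/side17.png');print([ (z,proj('side',fp(0,y,0)+[0,0,z]).round(1).tolist()) for y in(-45,-46) for z in(.110,.1136,.118)])
# ring centre by threshold
x0,y0=366,178;g=cv2.GaussianBlur(im,(3,3),0).max(2)[y0:y0+20,x0:x0+14];m=(g>62)
ys,xs=np.nonzero(m);print(xs.mean()+x0,ys.mean()+y0,m.sum())
print(g)
E
```

```text
[(0.11, [372.6, 189.3]), (0.1136, [372.7, 187.6]), (0.118, [372.8, 185.5]), (0.11, [373.1, 189.5]), (0.1136, [373.2, 187.7]), (0.118, [373.3, 185.6])]
375.32 186.16 50
[[ 41  39  39  40  39  36  34  34  33  33  38  55  82 107]
 [ 40  40  40  39  38  35  34  35  35  34  38  53  81 107]
 [ 40  40  40  38  36  35  35  39  40  38  39  53  81 107]
 [ 39  39  38  37  35  36  40  46  49  46  43  55  81 107]
 [ 38  38  37  36  37  41  50  59  62  57  50  57  81 107]
 [ 40  39  37  36  39  48  60  70  73  66  56  59  82 105]
 [ 40  39  37  37  43  55  67  73  75  70  59  60  81 102]
 [ 38  37  36  39  48  59  66  69  71  68  59  58  75  90]
 [ 36  36  36  41  51  60  62  62  66  65  57  54  63  71]
 [ 35  35  36  42  53  60  59  59  64  62  54  49  54  55]
 [ 35  35  37  43  54  60  59  62  66  61  50  46  47  47]
 [ 37  36  37  44  54  60  61  66  69  60  47  43  46  44]
 [ 38  37  39  47  56  60  63  68  68  57  46  44  46  44]
 [ 36  37  41  50  59  65  68  69  64  53  45  46  47  44]
 [ 35  36  40  50  61  69  72  69  58  48  45  48  49  45]
 [ 35  35  38  47  59  69  71  64  52  44  45  50  53  50]
 [ 34  33  36  43  52  61  62  55  46  42  47  53  56  55]
 [ 34  33  34  37  43  48  49  44  41  43  49  55  57  59]
 [ 34  34  33  34  36  39  39  38  40  46  51  55  58  63]
 [ 34  33  33  33  35  35  35  38  43  49  54  56  59  65]]
```

```bash
cat > place.py <<'E'
from ik import *
from scipy.spatial.transform import Slerp
L=[json.loads(l) for l in open('log.jsonl')]
pk=[l for l in L if abs(l['time_s']-17.7167)<.01][-1]
Rp=np.array(pk['tool_rot']);pp=np.array(pk['ee_pos'])
ax=Rp.T@Y; Ct=Rp.T@(fp(0,0,-4)-pp)
h=-np.array([np.cos(row),np.sin(row),0]); M=np.c_[np.cross(Z,h),Z,h]@np.c_[X,Y,Z].T
Rf=M@Rp
def final(center): return np.array(center)-Rf@Ct
if __name__=='__main__':
    s=robot=__import__('bench').robot.sense()
    print('axis check',Rf@ax,'Rf',Rf.round(3).tolist())
    pf=final([.4985,-.316,.056]);print('TCP final',pf.round(4),'grip h',-(Rp.T@(fp(0,0,-4)-pp)@ax))
    p0=s['ee_pos'];R0=s['tool_rot'];pe=pf+[0,0,.13]
    sl=Slerp([0,1],Ro.from_matrix([R0,Rf]));ang=Ro.from_matrix(R0.T@Rf).magnitude();print('angle',np.degrees(ang),'dist',np.linalg.norm(pe-p0))
    N=24;q=s['joint_positions'];prev=q
    for k in range(1,N+1):
        f=k/N;pz=p0+(pe-p0)*f+np.array([0,0,.06*np.sin(np.pi*f)]);R=sl([f]).as_matrix()[0]
        q,e=ik(pz,R,prev);c=pz+R@Ct;b=c-R@ax*.046;print(k,q.round(0),round(e,4),'dq',np.abs(q-prev).max().round(1),'low z',(min(b[2],(c+R@ax*.046)[2])-.028).round(3),'c',c.round(2));prev=q
E
python3 place.py
```

```text
axis check [-1.01266249e-16 -6.04019007e-17  1.00000000e+00] Rf [[0.339, -0.13, -0.932], [-0.047, -0.991, 0.122], [-0.94, 0.002, -0.342]]
TCP final [ 0.5056 -0.3168  0.0745] grip h 0.018465445768363883
angle 137.70765213888933 dist 0.31874561336830665
1 [ 18.  25. -13.  50. -68.  92.] 0.0 dq 6.6 low z 0.255 c [ 0.61 -0.05  0.28]
2 [ 17.  24. -11.  54. -65.  97.] 0.0 dq 5.5 low z 0.256 c [ 0.61 -0.07  0.29]
3 [ 15.  24.  -9.  57. -63. 102.] 0.0 dq 4.7 low z 0.258 c [ 0.6  -0.08  0.29]
4 [ 13.  23.  -8.  60. -60. 106.] 0.0 dq 4.0 low z 0.259 c [ 0.59 -0.09  0.3 ]
5 [ 11.  22.  -6.  61. -57. 110.] 0.0 dq 3.5 low z 0.259 c [ 0.59 -0.1   0.3 ]
6 [  9.  21.  -5.  63. -54. 113.] 0.0 dq 3.1 low z 0.258 c [ 0.58 -0.12  0.3 ]
7 [  7.  20.  -4.  63. -51. 115.] 0.0 dq 3.0 low z 0.256 c [ 0.58 -0.13  0.3 ]
8 [  5.  19.  -4.  64. -48. 118.] 0.0 dq 3.1 low z 0.254 c [ 0.57 -0.14  0.3 ]
9 [  2.  18.  -3.  64. -45. 120.] 0.0 dq 3.2 low z 0.25 c [ 0.57 -0.15  0.3 ]
10 [ -0.  17.  -3.  64. -42. 122.] 0.0 dq 3.3 low z 0.246 c [ 0.56 -0.16  0.3 ]
11 [ -3.  16.  -3.  64. -39. 124.] 0.0 dq 3.4 low z 0.241 
[... 360 characters left out ...]
  59. -20. 132.] 0.0 dq 3.8 low z 0.201 c [ 0.53 -0.23  0.27]
17 [-21.  11.  -8.  58. -16. 134.] 0.0 dq 3.9 low z 0.191 c [ 0.53 -0.24  0.26]
18 [-24.  10.  -9.  56. -13. 135.] 0.0 dq 4.0 low z 0.18 c [ 0.52 -0.25  0.25]
19 [-28.  10. -11.  54.  -9. 137.] 0.0 dq 4.0 low z 0.169 c [ 0.52 -0.26  0.24]
20 [-31.   9. -12.  53.  -4. 138.] 0.0 dq 4.0 low z 0.158 c [ 0.51 -0.27  0.23]
21 [-34.   9. -14.  51.  -0. 140.] 0.0 dq 4.1 low z 0.146 c [ 0.51 -0.28  0.22]
22 [-38.   9. -15.  49.   4. 142.] 0.0 dq 4.1 low z 0.135 c [ 0.51 -0.29  0.21]
23 [-41.  10. -17.  47.   8. 143.] 0.0 dq 4.1 low z 0.123 c [ 0.5  -0.31  0.2 ]
24 [-44.  10. -19.  45.  12. 145.] 0.0 dq 4.0 low z 0.112 c [ 0.5  -0.32  0.19]
```

```bash
cat > nxt.py <<'E'
from place import *
import sys
from bench import robot
# remaining calls n, arc height
def show(pe,Re,n,arc=0.0):
    s=robot.sense();p0=s['ee_pos'];R0=s['tool_rot']
    rv=Ro.from_matrix(R0.T@Re).as_rotvec();print('rv total',rv.round(3),'per row',(rv/8/n).round(4))
    for k in range(1,9):
        f=k/8/n;p=p0+(pe-p0)*f+np.array([0,0,arc*np.sin(np.pi*f)])
        print((rv*f).round(3),((R0.T@(p-p0))*100).round(1))
if __name__=='__main__':
    show(final([.4985,-.316,.186]),Rf,int(sys.argv[1]),float(sys.argv[2]))
E
python3 nxt.py 3 .06
```

```text
rv total [ 2.012  0.923 -0.937] per row [ 0.0838  0.0385 -0.039 ]
[ 0.084  0.038 -0.039] [ 0.7 -0.9  0.8]
[ 0.168  0.077 -0.078] [ 1.5 -1.7  1.6]
[ 0.251  0.115 -0.117] [ 2.3 -2.6  2.4]
[ 0.335  0.154 -0.156] [ 3.  -3.4  3.1]
[ 0.419  0.192 -0.195] [ 3.8 -4.3  3.8]
[ 0.503  0.231 -0.234] [ 4.6 -5.1  4.4]
[ 0.587  0.269 -0.273] [ 5.5 -6.   4.9]
[ 0.671  0.308 -0.312] [ 6.4 -6.8  5.4]
```

Call:
carry_out(plan="0.084 0.038 -0.039 0.7 -0.9 0.8 40; 0.168 0.077 -0.078 1.5 -1.7 1.6 40; 0.25 0.115 -0.117 2.3 -2.6 2.4 40; 0.335 0.154 -0.156 3 -3.4 3.1 40; 0.42 0.192 -0.195 3.8 -4.3 3.8 40; 0.503 0.231 -0.234 4.6 -5.1 4.4 40; 0.587 0.269 -0.273 5.5 -6 4.9 40; 0.67 0.308 -0.312 6.4 -6.8 5.4 40")

```text
time_s: 19.25
ee_pos: [0.5738, -0.1221, 0.2966]
tool_rot: [[0.09, 0.89, -0.447], [-0.74, -0.24, -0.628], [-0.666, 0.387, 0.637]]
ft_force: [0.3, -0.5, -1.3]
finger_gap: 0.628
```

```bash
python3 -c "
from pose import *;log()"; python3 nxt.py 2 .03
```

```text
t 19.25 p [ 0.5738 -0.1221  0.2966] q [  4.7  19.5  -4.2  63.8 -48.2 117.9] F [ 0.3 -0.5 -1.3] M [ 0.95  0.1  -0.06] gap 0.628 x [ 0.09  -0.74  -0.666] y [ 0.89  -0.24   0.387]
rv total [ 1.341  0.622 -0.619] per row [ 0.0838  0.0388 -0.0387]
[ 0.084  0.039 -0.039] [ 0.9 -0.1  1. ]
[ 0.168  0.078 -0.077] [ 1.7 -0.2  1.9]
[ 0.252  0.117 -0.116] [ 2.6 -0.3  2.8]
[ 0.335  0.155 -0.155] [ 3.6 -0.4  3.7]
[ 0.419  0.194 -0.193] [ 4.6 -0.6  4.5]
[ 0.503  0.233 -0.232] [ 5.6 -0.8  5.3]
[ 0.587  0.272 -0.271] [ 6.8 -1.   6. ]
[ 0.671  0.311 -0.309] [ 8.  -1.3  6.6]
```

Call:
carry_out(plan="0.084 0.039 -0.039 0.9 -0.1 1 40; 0.168 0.078 -0.077 1.7 -0.2 1.9 40; 0.252 0.117 -0.116 2.6 -0.3 2.8 40; 0.335 0.155 -0.155 3.6 -0.4 3.7 40; 0.42 0.194 -0.193 4.6 -0.6 4.5 40; 0.503 0.233 -0.232 5.6 -0.8 5.3 40; 0.587 0.272 -0.271 6.8 -1 6 40; 0.67 0.311 -0.309 8 -1.3 6.6 40")

```text
time_s: 19.92
ee_pos: [0.5405, -0.22, 0.2812]
tool_rot: [[0.093, 0.445, -0.89], [-0.394, -0.805, -0.444], [-0.915, 0.392, 0.1]]
ft_force: [0.9, -0.4, -1.7]
finger_gap: 0.629
```

```bash
python3 -c "
from pose import *;log()"; python3 nxt.py 1 .015
```

```text
t 19.9167 p [ 0.5405 -0.22    0.2812] q [-17.8  11.4  -6.3  59.4 -20.3 132.2] F [ 0.9 -0.4 -1.7] M [ 0.5   0.1  -0.01] gap 0.629 x [ 0.093 -0.394 -0.915] y [ 0.445 -0.805  0.392]
rv total [ 0.671  0.309 -0.31 ] per row [ 0.0839  0.0386 -0.0387]
[ 0.084  0.039 -0.039] [0.8 0.6 0.9]
[ 0.168  0.077 -0.077] [1.7 1.2 1.8]
[ 0.252  0.116 -0.116] [2.7 1.8 2.6]
[ 0.336  0.155 -0.155] [3.9 2.2 3.5]
[ 0.419  0.193 -0.194] [5.3 2.6 4.3]
[ 0.503  0.232 -0.232] [6.9 2.8 5.1]
[ 0.587  0.27  -0.271] [8.7 3.1 5.9]
[ 0.671  0.309 -0.31 ] [10.5  3.2  6.6]
```

Call:
carry_out(plan="0.084 0.039 -0.039 0.6 0.6 0.9 40; 0.168 0.077 -0.077 1.2 1.2 1.8 40; 0.252 0.116 -0.116 2 1.8 2.6 40; 0.336 0.155 -0.155 3 2.2 3.5 40; 0.42 0.193 -0.194 4.4 2.6 4.3 40; 0.503 0.232 -0.232 6 2.8 5.1 40; 0.587 0.27 -0.271 7.8 3.1 5.9 40; 0.671 0.309 -0.31 9.8 3.2 6.6 40")

```text
time_s: 20.58
ee_pos: [0.5051, -0.3143, 0.2113]
tool_rot: [[0.34, -0.131, -0.931], [-0.048, -0.991, 0.122], [-0.939, 0.003, -0.343]]
ft_force: [0.8, 0.6, -1.6]
finger_gap: 0.629
```

Call:
carry_out(plan="0 0 0 0 0 0 40; 0 0 0 0 0 0 40; 0 0 0 0 0 0 40; 0 0 0 0 0 0 40; 0 0 0 0 0 0 40; 0 0 0 0 0 0 40; 0 0 0 0 0 0 40; 0 0 0 0 0 0 40")

```text
time_s: 21.25
ee_pos: [0.5063, -0.3133, 0.2133]
tool_rot: [[0.339, -0.126, -0.932], [-0.05, -0.992, 0.116], [-0.939, 0.007, -0.343]]
ft_force: [-0.5, 0.8, -1.7]
finger_gap: 0.625
```

```bash
python3 - <<'E'
from place import *; from h import *
log()
s=robot.sense();c=s['ee_pos']+s['tool_rot']@Ct;a_=s['tool_rot']@ax;print('roller centre est',c.round(4),'axis',a_.round(4))
b=c-a_*.046;t=c+a_*.046
for n,(x0,y0) in {'side':(330,240),'top':(400,160)}.items():
    im=np.ascontiguousarray(robot.read_camera(n)[:,:,::-1]);cv2.imwrite(f'pics/{n}20.png',im)
    w=150 if n=='side' else 130; c_=cv2.resize(im[y0:y0+200,x0:x0+w+50],None,fx=3.6,fy=3,interpolation=2) if 0 else cv2.resize(im[y0:y0+190,x0:x0+190],None,fx=3.1,fy=3.1,interpolation=2)
    for q in(b,t): cv2.circle(c_,tuple(int(v) for v in (proj(n,q)-[x0,y0]+.5)*3.1),4,(0,0,255),-1)
    cv2.imwrite(f'pics/b20{n}.png',cv2.convertScaleAbs(c_,alpha=1.5))
E
```

```text
t 21.25 p [ 0.5063 -0.3133  0.2133] q [-43.9   9.5 -18.   45.9  11.5 144.9] F [-0.5  0.8 -1.7] M [ 0.09  0.44 -0.02] gap 0.625 x [ 0.339 -0.05  -0.939] y [-0.126 -0.992  0.007]
roller centre est [ 0.4992 -0.3126  0.1948] axis [4.0e-04 4.6e-03 1.0e+00]
```

View pics/b20side.png

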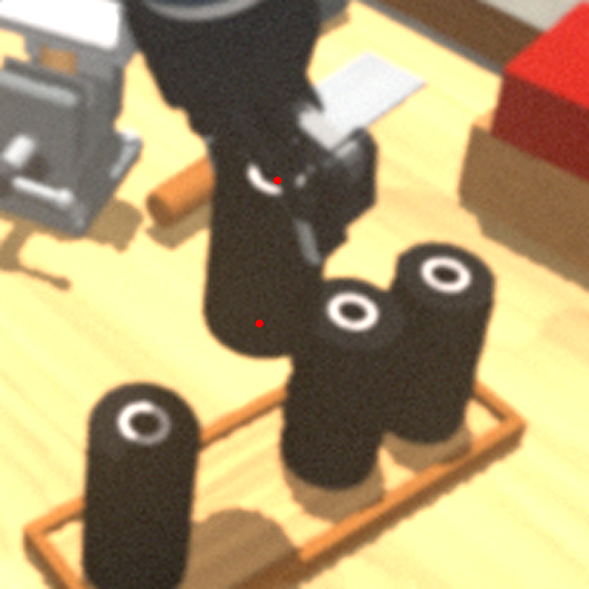

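View pics/b20top.png

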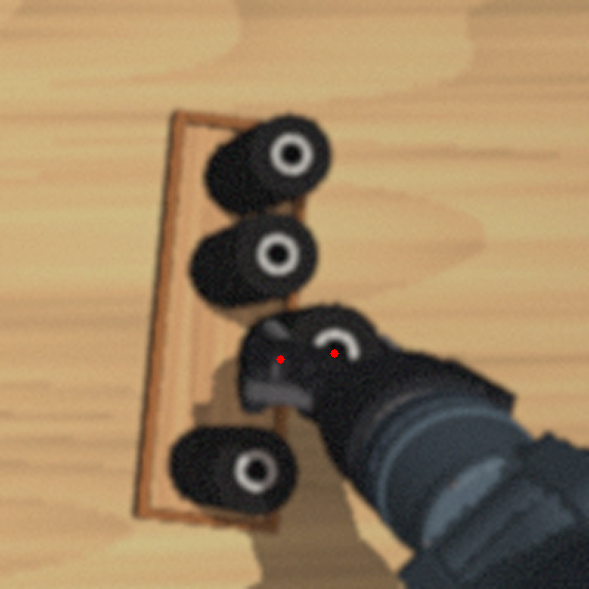

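```bash
python3 - <<'E'
from place import *
for z in(.12,.075,.058): print(z,rel(final([.4985,-.3155,z]),Rf))
E
```

```text
0.12 (array([ 0.005 ,  0.0002, -0.0027]), array([7.01, 0.25, 2.56]))
0.075 (array([ 0.005 ,  0.0002, -0.0027]), array([11.23,  0.22,  4.1 ]))
0.058 (array([ 0.005 ,  0.0002, -0.0027]), array([12.83,  0.21,  4.68]))
```

Go down to 20 mm above seating and check.

Call:
carry_out(plan="0.005 0 -0.003 0.3 0.25 0.1 40; 0.005 0 -0.003 1.2 0.25 0.5 40; 0.005 0 -0.003 3.2 0.25 1.2 40; 0.005 0 -0.003 5.6 0.25 2 40; 0.005 0 -0.003 8 0.25 2.9 40; 0.005 0 -0.003 10 0.25 3.65 40; 0.005 0 -0.003 11 0.22 4 40; 0.005 0 -0.003 11.2 0.22 4.1 40")

```text
time_s: 22.02
ee_pos: [0.5032, -0.3149, 0.0901]
tool_rot: [[0.335, -0.131, -0.933], [-0.043, -0.991, 0.124], [-0.941, -0.002, -0.337]]
ft_force: [0.7, 0.4, -1.9]
finger_gap: 0.628
```

```bash
python3 - <<'E'
from place import *; from h import *
log()
s=robot.sense();c=s['ee_pos']+s['tool_rot']@Ct;a_=s['tool_rot']@ax;print('roller centre est',c.round(4),'axis',a_.round(4))
b=c-a_*.046;t=c+a_*.046
print(rel(final([.4985,-.3155,.0575]),Rf))
for n,(x0,y0) in {'side':(330,280),'top':(400,160)}.items():
    im=np.ascontiguousarray(robot.read_camera(n)[:,:,::-1]);cv2.imwrite(f'pics/{n}21.png',im)
    c_=cv2.resize(im[y0:y0+190,x0:x0+190],None,fx=3.1,fy=3.1,interpolation=2)
    for q in(b,t): cv2.circle(c_,tuple(int(v) for v in (proj(n,q)-[x0,y0]+.5)*3.1),4,(0,0,255),-1)
    cv2.imwrite(f'pics/b21{n}.png',cv2.convertScaleAbs(c_,alpha=1.5))
E
```

```text
t 22.0167 p [ 0.5032 -0.3149  0.0901] q [-44.3  16.  -29.5  28.5  11.7 144.8] F [ 0.7  0.4 -1.9] M [0.04 0.42 0.02] gap 0.628 x [ 0.335 -0.043 -0.941] y [-0.131 -0.991 -0.002]
roller centre est [ 0.496  -0.314   0.0716] axis [ 0.0047 -0.0047  1.    ]
(array([-0.0021,  0.0053,  0.0035]), array([1.42, 0.11, 0.23]))
```

View pics/b21side.png

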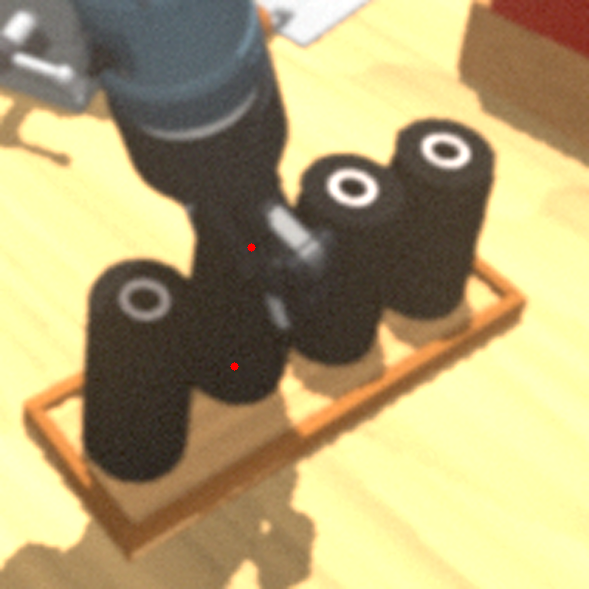

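View pics/b21top.png

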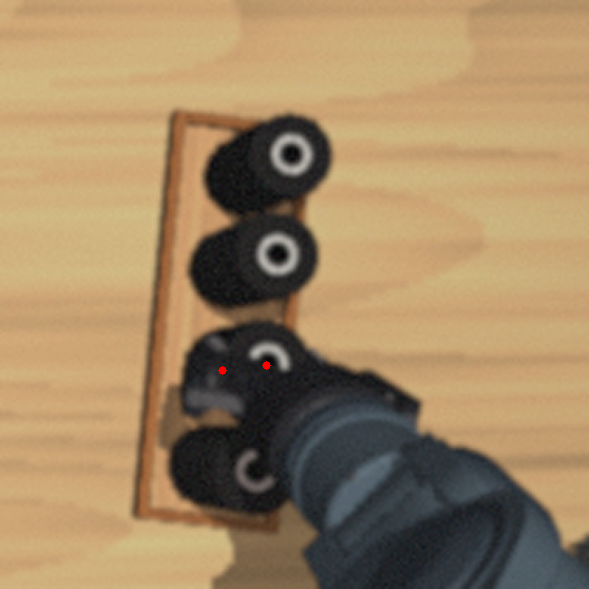

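Call:
carry_out(plan="-0.002 0.005 0.003 0.3 0.1 0.1 40; -0.002 0.005 0.003 0.6 0.13 0.16 40; -0.002 0.005 0.003 0.9 0.13 0.24 40; -0.002 0.005 0.003 1.15 0.13 0.31 40; -0.002 0.005 0.003 1.3 0.13 0.36 40; -0.002 0.005 0.003 1.4 0.13 0.38 40; -0.002 0.005 0.003 1.4 0.13 0.38 40; -0.002 0.005 0.003 1.4 0.13 0.38 40")

```text
time_s: 22.78
ee_pos: [0.5063, -0.3179, 0.0791]
tool_rot: [[0.343, -0.13, -0.93], [-0.05, -0.992, 0.12], [-0.938, 0.005, -0.347]]
ft_force: [-0.6, 0.0, -1.9]
finger_gap: 0.63
```

```bash
python3 - <<'E'
from place import *; from h import *
log()
s=robot.sense();c=s['ee_pos']+s['tool_rot']@Ct;a_=s['tool_rot']@ax;print('roller centre est',c.round(4),'axis',a_.round(4))
E
```

```text
t 22.7833 p [ 0.5063 -0.3179  0.0791] q [-44.4  16.9 -30.6  26.   11.8 144.8] F [-0.6  0.  -1.9] M [ 0.11  0.41 -0.04] gap 0.63 x [ 0.343 -0.05  -0.938] y [-0.13  -0.992  0.005]
roller centre est [ 0.4992 -0.3171  0.0606] axis [-0.0041  0.0034  1.    ]
```

Call:
carry_out(plan="0 -0.003 0 0.1 0 0.03 40; 0 -0.003 0 0.2 0 0.07 40; 0 -0.003 0 0.28 0 0.1 40; 0 -0.003 0 0.36 0 0.13 40; 0 -0.003 0 0.42 0 0.15 40; 0 -0.003 0 0.42 0 0.15 40; 0 -0.003 0 0.42 0 0.15 40; 0 -0.003 0 0.42 0 0.15 40")

```text
time_s: 23.45
ee_pos: [0.5063, -0.318, 0.0747]
tool_rot: [[0.34, -0.13, -0.931], [-0.049, -0.992, 0.12], [-0.939, 0.005, -0.344]]
ft_force: [-1.1, -1.1, -1.9]
finger_gap: 0.631
```

```bash
python3 - <<'E'
from place import *; from h import *
log()
s=robot.sense();c=s['ee_pos']+s['tool_rot']@Ct;a_=s['tool_rot']@ax;print('roller centre est',c.round(4),'axis',a_.round(4))
for n,(x0,y0) in {'side':(330,280)}.items():
    im=np.ascontiguousarray(robot.read_camera(n)[:,:,::-1]);cv2.imwrite(f'pics/{n}23.png',im)
    c_=cv2.resize(im[y0:y0+150,x0:x0+190],None,fx=4,fy=4,interpolation=2)
    cv2.imwrite(f'pics/b23{n}.png',cv2.convertScaleAbs(c_,alpha=1.7))
E
```

```text
t 23.45 p [ 0.5063 -0.318   0.0747] q [-44.3  17.3 -30.7  25.5  11.7 144.8] F [-1.1 -1.1 -1.9] M [0.03 0.42 0.  ] gap 0.631 x [ 0.34  -0.049 -0.939] y [-0.13  -0.992  0.005]
roller centre est [ 0.4992 -0.3172  0.0562] axis [-0.0012  0.0031  1.    ]
```

View pics/b23side.png

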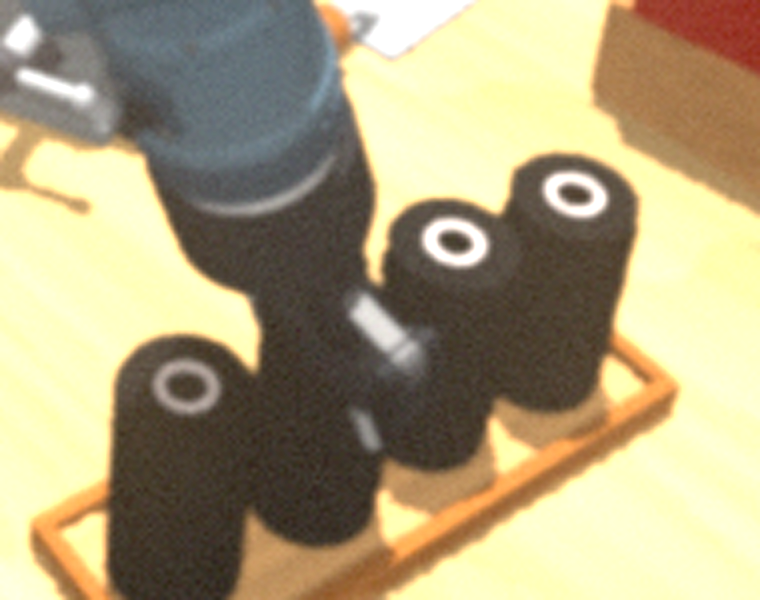

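Call:
carry_out(plan="0 0 0 0.05 0 0.02 40; 0 0 0 0.1 0 0.04 40; 0 0 0 0.14 0 0.05 40; 0 0 0 0.14 0 0.05 40; 0 0 0 0.14 0 0.05 40; 0 0 0 0.14 0 0.05 40; 0 0 0 0.14 0 0.05 40; 0 0 0 0.14 0 0.05 40")

```text
time_s: 24.17
ee_pos: [0.5066, -0.3181, 0.0736]
tool_rot: [[0.341, -0.13, -0.931], [-0.05, -0.992, 0.12], [-0.939, 0.005, -0.345]]
ft_force: [-2.8, 1.5, 5.0]
finger_gap: 0.631
```

```bash
python3 -c "
from pose import *;log()"
```

```text
t 24.1667 p [ 0.5066 -0.3181  0.0736] q [-44.3  17.4 -30.8  25.3  11.7 144.8] F [-2.8  1.5  5. ] M [0.49 0.49 0.11] gap 0.631 x [ 0.341 -0.05  -0.939] y [-0.13  -0.992  0.005]
```

Call:
carry_out(plan="0 0 0 0 0 0 64; 0 0 0 0 0 0 68; 0 0 0 0 0 0 74; 0 0 0 0 0 0 80; 0 0 0 0 0 0 85; 0 0 0 0 0 0 85; 0 0 0 0 0 0 85; 0 0 0 0 0 0 85")

```text
time_s: 24.83
ee_pos: [0.5063, -0.318, 0.0731]
tool_rot: [[0.34, -0.13, -0.931], [-0.049, -0.992, 0.12], [-0.939, 0.005, -0.344]]
ft_force: [-1.0, -0.3, 0.4]
finger_gap: 0.849
```

```bash
python3 - <<'E'
from place import *; from h import *
log()
for n,(x0,y0) in {'side':(330,280),'top':(400,160)}.items():
    im=np.ascontiguousarray(robot.read_camera(n)[:,:,::-1]);cv2.imwrite(f'pics/{n}24.png',im)
    c_=cv2.resize(im[y0:y0+150,x0:x0+190],None,fx=4,fy=4,interpolation=2)
    cv2.imwrite(f'pics/b24{n}.png',cv2.convertScaleAbs(c_,alpha=1.7))
E
```

```text
t 24.8333 p [ 0.5063 -0.318   0.0731] q [-44.3  17.4 -30.8  25.3  11.7 144.8] F [-1.  -0.3  0.4] M [-0.02  0.29  0.02] gap 0.849 x [ 0.34  -0.049 -0.939] y [-0.13  -0.992  0.005]
```

View pics/b24side.png

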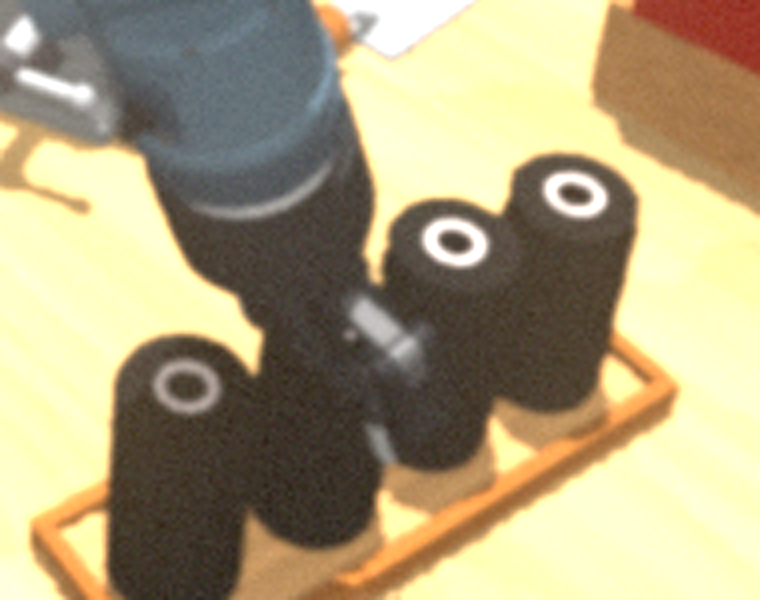

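View pics/b24top.png

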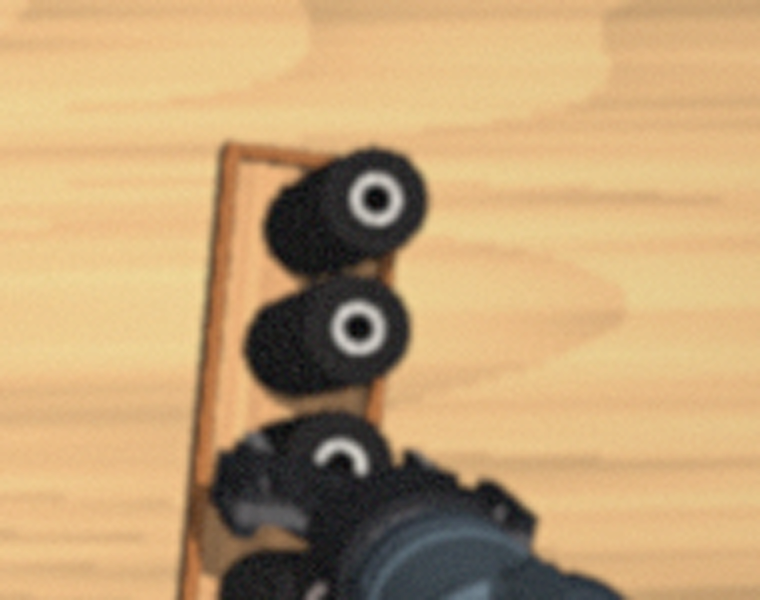

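Call:
carry_out(plan="0 0 0 -0.4 0 -0.15 85; 0 0 0 -1.2 0 -0.45 85; 0 0 0 -2.5 0 -0.9 85; 0 0 0 -4.5 0 -1.65 85; 0 0 0 -7 0 -2.55 85; 0 0 0 -10 0 -3.65 85; 0 0 0 -13 0 -4.75 85; 0 0 0 -16 0 -5.8 85")

```text
time_s: 25.6
ee_pos: [0.5058, -0.3168, 0.2459]
tool_rot: [[0.341, -0.13, -0.931], [-0.05, -0.992, 0.12], [-0.939, 0.006, -0.345]]
ft_force: [1.2, -0.2, 0.4]
finger_gap: 0.85
```

```bash
python3 - <<'E'
from place import *
log()
s=robot.sense();R=s['tool_rot'];print('to go (0.40,-0.05,.33)',R.T@(np.array([.40,-.02,.33])-s['ee_pos'])*100)
E
```

```text
t 25.6 p [ 0.5058 -0.3168  0.2459] q [-44.3   8.7 -14.1  50.6  11.7 144.8] F [ 1.2 -0.2  0.4] M [-0.03  0.24  0.01] gap 0.85 x [ 0.341 -0.05  -0.939] y [-0.13  -0.992  0.006]Traceback (most recent call last):
  File "<stdin>", line 3, in <module>
NameError: name 'robot' is not defined
```

Call:
carry_out(plan="0 0 0 -1 -2 0 85; 0 0 0 -2 -5 0 85; 0 0 0 -3 -8 0 85; 0 0 0 -4 -11 0 85; 0 0 0 -4 -14 0 85; 0 0 0 -4 -17 0 85; 0 0 0 -4 -19 0 85; 0 0 0 -4 -20 0 85")

```text
time_s: 26.27
ee_pos: [0.5181, -0.1143, 0.281]
tool_rot: [[0.342, -0.127, -0.931], [-0.048, -0.992, 0.117], [-0.939, 0.005, -0.345]]
ft_force: [-0.8, 1.3, -0.4]
finger_gap: 0.851
```

```bash
python3 - <<'E'
from place import *; from h import *
log()
for n in('side','top'):
    im=np.ascontiguousarray(robot.read_camera(n)[:,:,::-1]);cv2.imwrite(f'pics/{n}25.png',im)
a=cv2.imread('pics/side25.png')[310:460,330:510];b=cv2.imread('pics/top25.png')[180:330,400:530]
cv2.imwrite('pics/f.png',cv2.convertScaleAbs(cv2.resize(np.hstack([a,b]),None,fx=2.55,fy=2.55,interpolation=2),alpha=1.5))
E
```

```text
t 26.2667 p [ 0.5181 -0.1143  0.281 ] q [-22.1  -1.6 -20.4  51.6   4.8 165.9] F [-0.8  1.3 -0.4] M [0.   0.31 0.03] gap 0.851 x [ 0.342 -0.048 -0.939] y [-0.127 -0.992  0.005]
```

View pics/f.png

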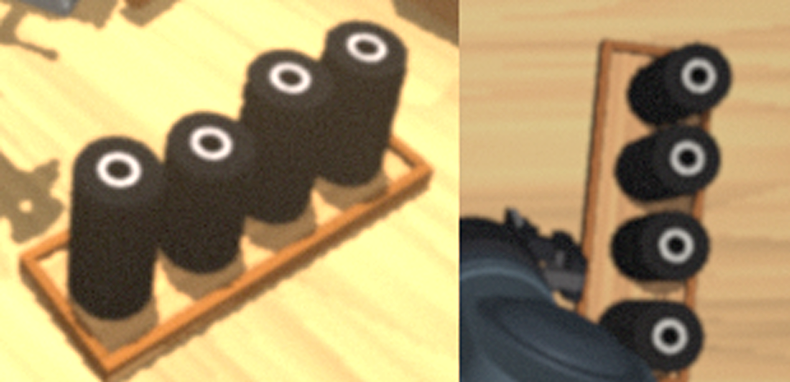

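View pics/side25.png

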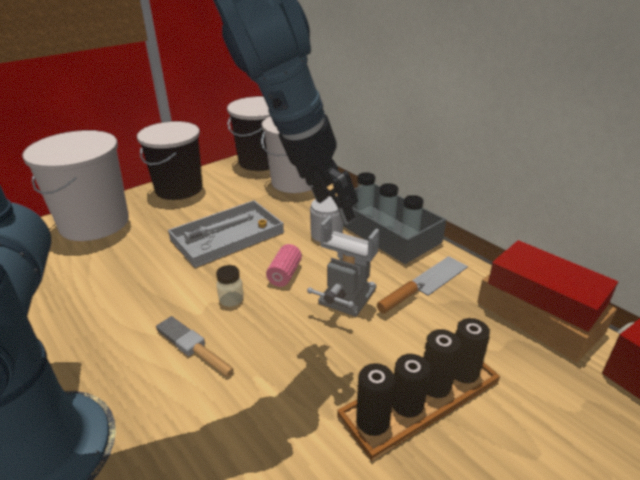

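```bash
python3 - <<'E'
from h import *
A=plane('side',(412.5,365.8),.102);B=plane('top',(484.8,275.7),.102);print(A,B)
g=np.array([.4985,-.3165]);print(np.linalg.norm(A[:2]-g),np.linalg.norm(B[:2]-g))
for nm,uv,z in(('a',(119,170),.118),('b',(291,77),.12),('c',(367,47),.116)): print(nm,plane('side',(330+uv[0]/2.55-.3,310+uv[1]/2.55-.3),z).round(4))
c=cv2.imread('pics/side25.png');crop(c,160,190,140,90,5,'pics/ft.png')
E
```

```text
[ 0.50033771 -0.31637369  0.102     ] [ 0.50006821 -0.31813201  0.102     ]
0.0018420453949956747 0.002263349718775454
a [ 0.4319 -0.3035  0.118 ]
b [ 0.5664 -0.3226  0.12  ]
c [ 0.6292 -0.3356  0.116 ]
```

View pics/ft.png

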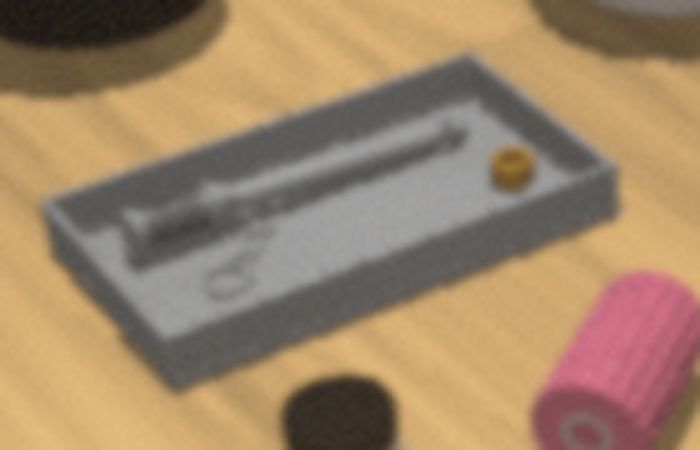

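The roller stands within about 2 mm of the gap middle, the neighbours have not moved, and the clip and axle are both inside the tray. I'm handing in.

```bash
python3 -c "
from bench import robot
print(robot.finish_job())"
```

```text
the job is handed in; nothing more can be done
None
```

I stripped the roller and handed the job in at about 26 s of the 72 s allowed; the hand-in reports no verdict.

- **Clip:** I pulled it straight up by its loop and dropped it in the steel tray.
- **Axle:** I drew it out along its axis by the grip and laid it lengthwise in the tray beside the clip, with the roller still lying in the frame.
- **Roller:** I gripped it by its end with the fingers either side of the cheek, lifted it out, turned it upright and set it in the gap until it touched down at about 7 N.

**Last checks:**
- The roller's top ring lies about 2 mm from the middle of the gap in both views. The two views differ from each other by less than 2 mm, and the roller looks upright.
- The three neighbouring rollers are within about 2 mm of where they started, which is within measuring error.
- The clip and axle lie inside the tray walls, and the gripper is open and clear of everything.
- I checked the jar, tin, trowel and pink look-alike only by eye in the last side picture, where they look where they were. None of my checks failed.

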